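# Reload the bag clipper and drive the first clip

### The arm

A 6-joint arm with a two-finger parallel gripper is mounted at the origin on a cart in front of the work surface, level with it; the furniture and walls round the work are solid. World frame = base frame: x ahead of the robot, y to its left, z up, the work surface at z = 0. Lengths are in mm, angles in rad, forces in N, time in s.
With the tool pointing down it reaches from about 350 to 775 mm from the base axis. Payload 7.3 kg.
Tool frame: the origin (TCP) lies at the very end of the fingers, on their centre line; the grasp point (between the pads) lies bot.grip_point_offset behind it (bot.grip_point_offset is the distance from the TCP to the grasp point, in mm); z points along the fingers, y is the line along which they close (so a half turn about z gives the same grasp; the last joint's range is limited). The gripper opens to 92 mm and grips with 3 to 60 N. Pads are 19 mm wide; open, the fingers measure 130 mm over their backs; the gripper's body (75 mm by 190 mm) begins 47 mm behind the grasp point.
Start: joints at [-1.439, 0.342, 1.524, -0, 1.275, -0.146], TCP at [143.998, -504.885, 226.741] pointing down, gripper open.
Joint ranges: [-2.53, 2.53], [-0.77, 2.02], [0.04, 2.7], [-1, 4.14], [0.28, 2.66], [-3.11, 3.11]. Speed limits (rad/s): [2.57, 2.57, 3.14, 3.14, 3.14, 3.14].

### API

Orientations are given as [roll, pitch, yaw] about the fixed x, y, z axes, in that order (R = Rz(yaw) Ry(pitch) Rx(roll)).
In Python, from plant import bot gives the robot as it stands. The module is installed in compiled form; this text tells all that it offers.
- The arm moves only by the tool carry_out, never from a script. Its argument "plan" is a list of rows, each an object of numbers: "tx", "ty", "tz": the shift along the world's x, y, z in mm; "rx", "ry", "rz": the turn, a rotation vector about the world's x, y, z in rad. A call has 1 to 12 rows; each row shifts and turns the commanded pose from where the row before left it; what a row does not reach is not made up. A row lasts 1/10 s, in which the tool goes at most 50 mm and 8.59 degrees, less where a joint would pass 70% of its speed; a pose out of reach is approached as far as the arm can. A call with a gripper value outside its range is refused whole. "gripper" is the closure, from 0 (fully open) to 1 (shut), set as the call begins (left out, the last holds). The fingers move at their own pace and stop on an object; the grip force is fixed at half the most. Time passes only in rows, so rows that do not move let the fingers close. It gives the time, the measured TCP pose, the force, the opening and the grip force at its end, in the units of the state.
- bot.get_obs(): the state, without advancing time (a new reading comes with each control period).
- bot.capture(name): name is "scene" or "top" or "wrist"; returns the picture (400x640x3 uint8, red, green, blue); there is no depth.
- bot.camera_model(name): a dict with "camera_matrix" (3x3 intrinsics, pixels), "dist" ([k1, k2, p1, p2, k3] as OpenCV has them; the pictures are not rectified), "R" (3x3) and "t" (3): a world point X has camera coordinates R X + t. Camera axes: x right, y down, z forward; pixel columns grow to the right and rows downward; lengths in mm; the calibration is good to about 2 mm. A picture is of the moment at which its call begins: read the wrist's pose just before it. camera_model takes no time and is no camera call; for the wrist camera it gives the pose at the moment of the call.
- bot.close_job(): hands the job in; it is judged then, once.
The state is a dict: "time": time; "joint_positions": joint angles; "dq": joint speeds; "tau": joint torques, N m; "tool_pos": TCP position; "tcp_rot": TCP orientation; "contact_force": force on the tool from outside, world axes, zero at the start; "moment": the same for the moment, N m; "grip_width": finger opening in mm; "finger_force": force on a finger pad.
Only numpy, scipy, OpenCV 4.12 (cv2) and the standard library are available. Lean on these libraries where they do the work, as an engineer would, in place of code of your own. Each camera call takes 0.05 s, during which the arm holds its last target. There are 200 camera calls.

### The job

Reload the bench bag clipper: slide its top rail all the way back, lift the empty T-shaped plastic runner out of the channel and drop it into the bowl, then put every clip bar lying on the worktop into the channel, loading each over the low nose against the spring follower so that they end up in line, flat on the channel floor, held between follower and nose, then slide the rail fully shut. After that take the meat pounder, give the sprung driver pin on the rail two blows with it, each all the way down and letting the pin spring back up in between and after, and stand the pounder upright on its round cork mat again. Leave the two spice jars and the potato where they are, and the bowl standing.

Things in the scene. Friction and masses are not known exactly. Their poses are not given: they have to be found in the camera images.
- clipper: bench bag clipper, fixed: a narrow grey and steel magazine 246 mm long, 56 mm wide. Origin: on the worktop (z = 0), on the centre line, right under the inner face of the nose. Its x axis runs from the nose along the channel to the rear (roughly away from the robot), z up. The nose is a low cross wall at x = -8 to 0 mm, its top 18 mm above the worktop
- seat (a point): centre of the clipper's channel floor in the mouth: x = 30 mm behind the nose face, 12 mm above the worktop. Channel 31 mm wide; its side walls rise only to 18 mm above the worktop, so a seated bar (centre 26 mm up) stands 22 mm clear of them. With the rail back the mouth is open above for 70 mm behind the nose face; wait until a bar's front end is past the nose before lowering it
- cover (a point): centre of the top of the clipper's fixed grey cover (46.5 mm above the worktop, underside 43 mm), which roofs the channel from 70 to 218 mm behind the nose face; loaded bars slide on beneath it. A bar moved to the rear with its underside 20 mm up pushes the follower, or the bar loaded before, ahead of it; lowered and released, it is pressed against the nose. Holds three bars
- follower (a joint): black spring follower block, 27 mm wide, from 12 to 42 mm above the worktop: travel to the rear in m. At 0 (magazine empty) its front face stands 15 mm behind the nose face; it goes back to 0.178. The spring pushes it toward the nose with about 2 N at 0 and 4 N at 0.178; at the start it presses the runner (0.045)
- rail (a joint): top rail with the driver head: travel in m along the clipper's +x; 0 = fully shut (driver head over the nose, mouth covered), 0.095 = fully back (mouth open; the driver head then stands at x = 87 to 113 mm). Slides with about 3 N of friction and stays where it is left; starts shut or a little open
- rail_knob (a point): grip point of the rail's round black knob, 22 mm in diameter, from 64 to 79 mm above the worktop in its wide part (this point is 70 mm up), 55 mm behind the pin's axis, on the rail's centre line; pinch from above
- driver_pin (a joint): sprung driver pin on the rail's driver head: travel downward in m; 0 = up, 0.013 = fully down. The spring gives about 3.5 N at the start and 8 N fully down, and pushes the pin back up when let go
- pin_top (a point): centre of the flat top of the driver pin's steel head (24 mm in diameter), 104 mm above the worktop when up; it moves with rail and pin. The driver head below it is 26 x 34 mm and 77 mm high (80 mm at the collar)
- bar0_mid (a point): centre of a clip bar: an aluminium stick 60 mm long, 28 x 28 mm in section, ten scored clips in a row, 80 g; its x axis runs along its length; any long side may be up and either end may go first. It starts lying flat on the worktop. None when absent: a run has two or three bars
- bar1_mid (a point): centre of a clip bar: an aluminium stick 60 mm long, 28 x 28 mm in section, ten scored clips in a row, 80 g; its x axis runs along its length; any long side may be up and either end may go first. It starts lying flat on the worktop. None when absent: a run has two or three bars
- bar2_mid (a point): centre of a clip bar: an aluminium stick 60 mm long, 28 x 28 mm in section, ten scored clips in a row, 80 g; its x axis runs along its length; any long side may be up and either end may go first. It starts lying flat on the worktop. None when absent: a run has two or three bars
- runner_mid (a point): centre, 14 mm above the underside, of the empty runner: a smooth black plastic T-shaped spine, upside down: base 60 x 28 x 8 mm with an upright fin 50 mm long, 9 mm thick along its middle, 28 mm high in all; 30 g; x axis along its length. It starts in the clipper's mouth, held between follower and nose; grip the fin from above
- pounder_mid (a point): centre, half-way up (47.5 mm), of the meat pounder that serves as mallet: a steel foot disc 64 mm in diameter and 14 mm thick under an upright round wooden handle, 26 mm in diameter from 22 to 77 mm above its underside, with a rounded knob 38 mm in diameter from 80 mm to the top at 95 mm; 350 g. Its z axis points up the handle
- pounder_foot (a point): centre of the flat underside of the pounder's foot, the face that strikes
- mat_mid (a point): centre of the top of the round cork mat, 110 mm in diameter, 4 mm thick, fixed on the worktop, on which the pounder stands
- thyme_jar: spice jar with a black cap, 40 mm in diameter, 105 mm high; a bystander, loose: leave it where it stands. Origin at the centre of its underside
- paprika_jar: spice jar with a yellow cap, 42 mm in diameter, 106 mm high; a bystander, loose: leave it where it stands. Origin at the centre of its underside
- bowl: pale plastic prep bowl, loose, 125 mm in diameter at the rim, 44 mm high, 90 g; origin at the centre of its underside, z axis up. The runner goes into it
- potato: small potato, 49 x 45 x 34 mm; a bystander, loose: leave it where it stands. Origin at the centre of its underside
- pounder: the meat pounder itself, origin at the centre of its underside
Things that resemble listed ones, but are neither listed nor needed, are in the scene too. Leave any orange or red look-alike of the part that bears bar0_mid alone.

How it is judged:
By the outcome, as a careful person would: the job done as asked, in the order asked, and still so for the second after the job is handed in, with the robot touching nothing.
Of bar0, bar1, bar2 only 2 to 3 are there at a start; the rules pass over those that are not, and their reading is None.
At some moment in a run one of pounder may be knocked a few centimetres aside while the robot is not near it.
Once in a run the grip may slacken for a moment while it holds something.
It also fails if it takes over 192 s, if anything falls off the work surface, if the arm or the gripper's body presses on something with over 40 N, if the wrist force passes 120 N, or if a joint passes its speed limit or range.

## Working session

There is one attempt and no reset: what is moved stays moved. The work goes in short steps, Python scripts to look and compute and a tool call to move; the robot and the scene stay as the last step left them, time stands still between calls to the robot, and variables do not carry over. Pictures are saved under pics/ and viewed, at most 14 in all, crops included, and the job is handed in when it is done.

Besides the shell and the picture viewer there is one more tool, called after "Emit:" in YAML: its name, and indented under it one key for each argument. carry_out: Moves the arm, as the interface text tells. Its arguments: {"type":"object","properties":{"plan":{"type":"array"},"gripper":{"type":"number"}},"required":["plan"]}

```bash
mkdir -p pics; ls; python3 - <<'E'
from plant import bot
import cv2,numpy as np
print(bot.grip_point_offset, bot.get_obs())
for n in ["scene","top"]:
    im=bot.capture(n); cv2.imwrite(f"pics/{n}0.png",im[...,::-1])
    m=bot.camera_model(n); print(n,{k:np.round(v,3).tolist() for k,v in m.items()})
E
```

```text
pics
18.8 {'time': 0.0, 'joint_positions': array([-1.43902415e+00,  3.42721408e-01,  1.52499354e+00, -2.30212722e-05,
        1.27540268e+00, -1.46034405e-01]), 'dq': array([-2.79668745e-03, -1.33101476e-03, -7.62727153e-04,  9.55325578e-06,
       -3.77469410e-04, -1.96064993e-03]), 'tau': array([-1.46079372e-03, -4.31244493e+01, -2.44222391e+01,  7.15115061e-02,
        5.58469445e-02, -1.30600365e-04]), 'tool_pos': array([ 143.92392347, -504.47226811,  226.05384198]), 'tcp_rot': array([-3.14008071e+00, -2.00128060e-04,  2.77813145e-01]), 'contact_force': array([ 0.69728786, -0.10572387,  0.07456616]), 'moment': array([-0.03658765, -0.02149378,  0.01343333]), 'finger_force': 0.0, 'grip_width': 91.59146715290949}
scene {'camera_matrix': [[454.299, 0.0, 326.753], [0.0, 454.299, 201.055], [0.0, 0.0, 1.0]], 'dist': [0.03, 0.0, 0.0, 0.0, 0.0], 'R': [[-0.537, -0.844, 0.012], [-0.62, 0.384, -0.684], [0.572, -0.375, -0.729]], 't': [531.855, 204.358, 1161.015]}
top {'camera_matrix': [[490.714, 0.0, 316.813], [0.0, 490.714, 201.078], [0.0, 0.0, 1.0]], 'dist': [-0.075, 0.0, 0.0, 0.0, 0.0], 'R': [[-0.006, -1.0, -0.006], [-0.979, 0.007, -0.205], [0.205, 0.005, -0.979]], 't': [337.446, 481.576, 1499.763]}
```

View pics/top0.png

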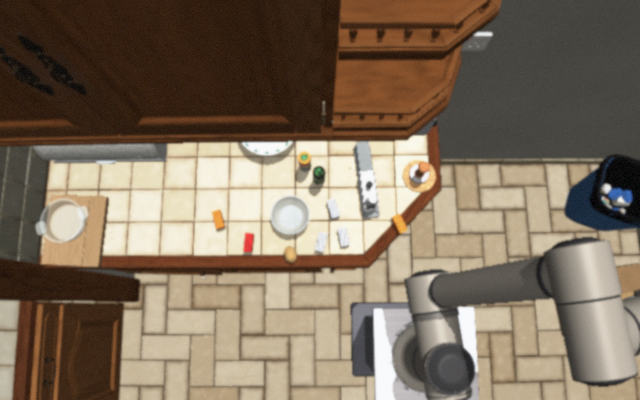

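View pics/scene0.png

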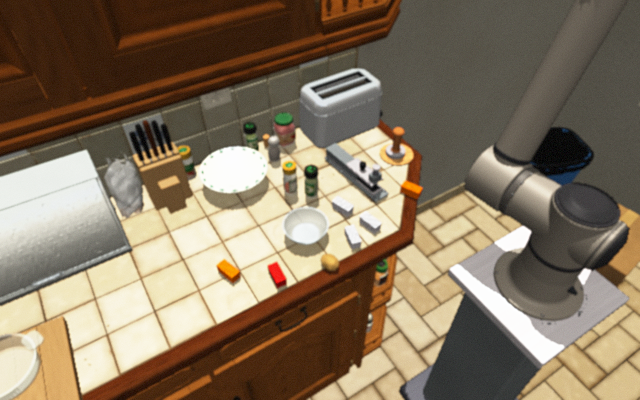

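```bash
cat > h.py <<'E'
import cv2,numpy as np
from scipy.spatial.transform import Rotation as Ro
def ray(m,px):
    p=cv2.undistortPoints(np.array(px,float).reshape(-1,1,2),m["camera_matrix"],np.array(m["dist"],float)).reshape(-1,2)
    d=np.c_[p,np.ones(len(p))]@np.array(m["R"]); c=-np.array(m["R"]).T@np.array(m["t"]); return c,d
def onz(m,px,z):
    c,d=ray(m,px); return c+d*((z-c[2])/d[:,2])[:,None]
def tri(m1,p1,m2,p2):
    c1,d1=ray(m1,[p1]);c2,d2=ray(m2,[p2]);d1=d1[0];d2=d2[0]
    s=np.linalg.lstsq(np.c_[d1,-d2],c2-c1,rcond=None)[0]; a=c1+s[0]*d1;b=c2+s[1]*d2; return (a+b)/2,np.linalg.norm(a-b)
def proj(m,X):
    return cv2.projectPoints(np.array(X,float).reshape(-1,1,3),cv2.Rodrigues(np.array(m["R"]))[0],np.array(m["t"],float),m["camera_matrix"],np.array(m["dist"],float))[0].reshape(-1,2)
E
python3 - <<'E'
from plant import bot
import cv2,numpy as np
from h import *
t=cv2.imread("pics/top0.png");s=cv2.imread("pics/scene0.png")
a=cv2.resize(t[130:270,260:445],None,fx=4.2,fy=4.2,interpolation=cv2.INTER_CUBIC); cv2.imwrite("pics/tc.png",a)
b=cv2.resize(s[110:280,270:430],None,fx=3.5,fy=3.5,interpolation=cv2.INTER_CUBIC); cv2.imwrite("pics/sc.png",b)
m=bot.camera_model("top")
print(np.round(onz(m,[(333,209),(321,242),(343,238),(290,216),(290,255),(370,212),(362,145),(419,177)],15)))
E
```

```text
[[465. 282.  15.]
 [358. 322.  15.]
 [371. 252.  15.]
 [443. 421.  15.]
 [317. 420.  15.]
 [454. 163.  15.]
 [680. 183.  15.]
 [570.  -1.  15.]]
```

View pics/tc.png

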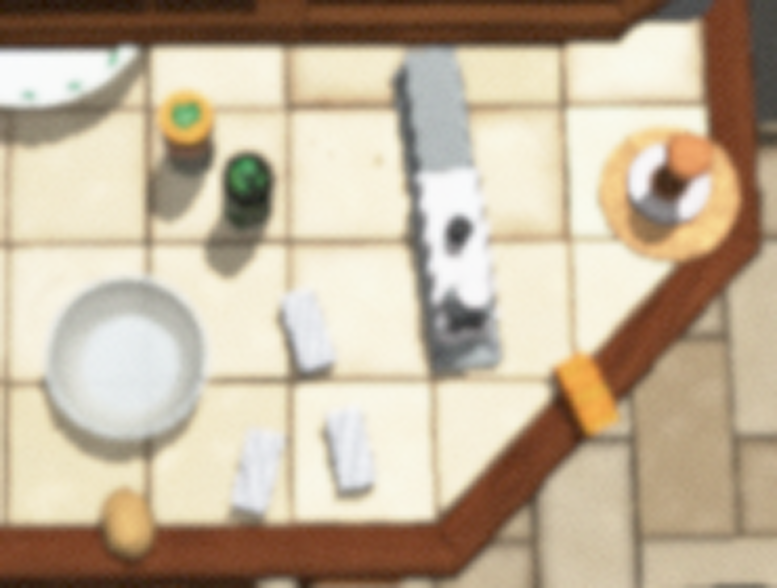

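View pics/sc.png

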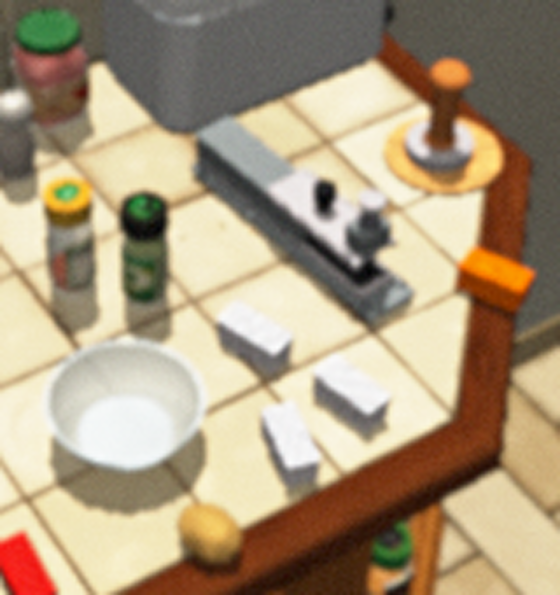

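```bash
python3 - <<'E'
from plant import bot
import cv2,numpy as np
from h import *
T=bot.camera_model("top");S=bot.camera_model("scene")
tp=lambda x,y:(260+x/4.2,130+y/4.2); sp=lambda x,y:(270+x/3.5,110+y/3.5)
for n,a,b in [("knob",(461,230),(325,190)),("pintop",(463,306),(372,200)),("poundtop",(690,155),(450,72)),("thymetop",(248,172),(145,203)),("paptop",(187,110),(68,190))]:
    print(n,np.round(tri(T,tp(*a),S,sp(*b)),1).tolist() if 0 else tri(T,tp(*a),S,sp(*b)))
print("nose corners", onz(T,[tp(437,371),tp(498,363)],18).round(1), onz(S,[sp(372,322),sp(411,296)],18).round(1))
print("rear corners", onz(T,[tp(407,50),tp(455,50)],46).round(1))
print("mat",onz(T,[tp(671,193)],4).round(1),onz(S,[sp(444,152)],4).round(1),"bowl",onz(T,[tp(127,358)],44).round(1),onz(S,[sp(125,403)],44).round(1))
for n,m,f,im in [("top",T,tp,"pics/top0.png")]:
    im=cv2.imread(im); hsv=cv2.cvtColor(im,cv2.COLOR_BGR2HSV)
    c,_=ray(m,[(1,1)]);print("cam",c.round())
E
```

```text
knob (array([530.26733751, 167.40990897,  72.05322139]), np.float64(0.6534706753422059))
pintop (array([463.58232701, 172.25111453, 114.94091821]), np.float64(0.3376432267226724))
poundtop (array([580.55484009,  -3.08524675,  94.23448829]), np.float64(2.2119655556318536))
thymetop (array([566.03053895, 325.23401176, 105.95307617]), np.float64(3.4594559114749965))
paptop (array([614.2690351 , 369.82456351, 104.18815039]), np.float64(4.050917963726127))
nose corners [[433.1 183.3  18. ]
 [438.9 136.5  18. ]] [[423.7 190.7  18. ]
 [430.5 144.8  18. ]]
rear corners [[680.8 202.6  46. ]
 [680.5 165.3  46. ]]
mat [[575.9  -5.8   4. ]] [[573.   -6.1   4. ]] bowl [[440.2 418.5  44. ]] [[437.1 420.   44. ]]
cam [ 165.  327. 1569.]
```

Emit:
carry_out:
  plan:
    - {"tx": 30, "ty": 35}
    - {"tx": 30, "ty": 35}
    - {"tx": 30, "ty": 35}
    - {"tx": 25, "ty": 40}
    - {"tx": 25, "ty": 40}
    - {"tx": 20, "ty": 45}
    - {"tx": 20, "ty": 45}
    - {"tx": 15, "ty": 45}
    - {"tx": 10, "ty": 45}
    - {"tx": 5, "ty": 45}
    - {"ty": 45}
    - {"ty": 45}

```text
invalid input at $.plan[0]: expected keys tx, ty, tz, rx, ry, rz
```

Emit:
carry_out:
  plan:
    - {"tx": 30, "ty": 35, "tz": 0, "rx": 0, "ry": 0, "rz": 0}
    - {"tx": 30, "ty": 35, "tz": 0, "rx": 0, "ry": 0, "rz": 0}
    - {"tx": 30, "ty": 35, "tz": 0, "rx": 0, "ry": 0, "rz": 0}
    - {"tx": 25, "ty": 40, "tz": 0, "rx": 0, "ry": 0, "rz": 0}
    - {"tx": 25, "ty": 40, "tz": 0, "rx": 0, "ry": 0, "rz": 0}
    - {"tx": 20, "ty": 45, "tz": 0, "rx": 0, "ry": 0, "rz": 0}
    - {"tx": 20, "ty": 45, "tz": 0, "rx": 0, "ry": 0, "rz": 0}
    - {"tx": 15, "ty": 45, "tz": 0, "rx": 0, "ry": 0, "rz": 0}
    - {"tx": 10, "ty": 45, "tz": 0, "rx": 0, "ry": 0, "rz": 0}
    - {"tx": 10, "ty": 45, "tz": 0, "rx": 0, "ry": 0, "rz": 0}
    - {"tx": 10, "ty": 45, "tz": 0, "rx": 0, "ry": 0, "rz": -0.09}
    - {"tx": 10, "ty": 45, "tz": 0, "rx": 0, "ry": 0, "rz": -0.1}

```text
time: 1.3
tool_pos: [378.7, -4.0, 226.7]
tcp_rot: [3.141, -0.0, 0.086]
contact_force: [0.5, -0.9, 0.8]
grip_width: 91.8
finger_force: 0.0
```

Emit:
carry_out:
  plan:
    - {"tx": 10, "ty": 45, "tz": 10, "rx": 0, "ry": 0, "rz": 0}
    - {"tx": 10, "ty": 45, "tz": 10, "rx": 0, "ry": 0, "rz": 0}
    - {"tx": 10, "ty": 45, "tz": 10, "rx": 0, "ry": 0, "rz": 0}
    - {"tx": 10, "ty": 40, "tz": 10, "rx": 0, "ry": 0, "rz": 0}
    - {"tx": 10, "ty": 40, "tz": 10, "rx": 0, "ry": 0, "rz": 0}
    - {"tx": 0, "ty": 0, "tz": 0, "rx": 0, "ry": 0, "rz": 0}
    - {"tx": 0, "ty": 0, "tz": 0, "rx": 0, "ry": 0, "rz": 0}

```text
time: 2.0
tool_pos: [428.4, 209.5, 276.1]
tcp_rot: [3.141, 0.001, 0.092]
contact_force: [-1.5, -0.8, -0.1]
grip_width: 91.4
finger_force: 0.0
```

```bash
python3 - <<'E'
from plant import bot
import cv2,numpy as np,pickle
o=bot.get_obs(); print(o["time"],o["tool_pos"].round(1),o["tcp_rot"].round(3),o["joint_positions"].round(2))
m=bot.camera_model("wrist"); im=bot.capture("wrist"); cv2.imwrite("pics/w1.png",im[...,::-1]); pickle.dump(m,open("w1.pkl","wb"))
R=np.array(m["R"]);print(R.round(3),-R.T@m["t"])
E
```

```text
2.0 [428.4 209.5 276.1] [3.141e+00 1.000e-03 9.200e-02] [ 0.29  0.22  1.56 -0.    1.37  1.77]
[[ 0.093 -0.996  0.002]
 [-0.96  -0.089  0.266]
 [-0.265 -0.027 -0.964]] [500.08041739 216.93201207 433.80901807]
```

View pics/w1.png

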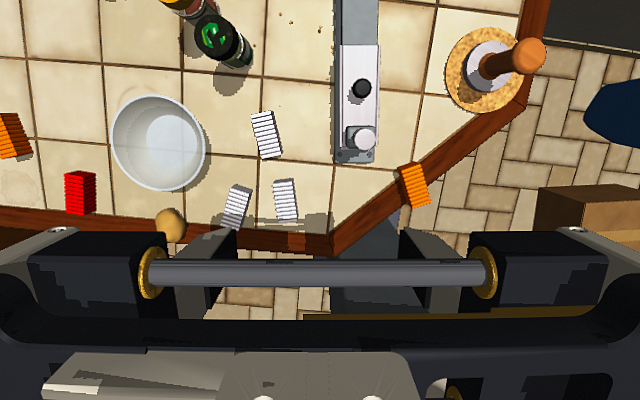

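```bash
python3 - <<'E'
from plant import bot
import cv2,numpy as np,pickle
from h import *
m=pickle.load(open("w1.pkl","rb")); im=cv2.imread("pics/w1.png")
h=cv2.cvtColor(im,cv2.COLOR_BGR2HSV)
mk=((h[...,1]<28)&(h[...,2]>150)).astype(np.uint8)*255; mk[230:]=0; mk[:, :205]=0
mk=cv2.morphologyEx(mk,cv2.MORPH_CLOSE,np.ones((5,5)))
for c in cv2.findContours(mk,0,2)[0]:
    if cv2.contourArea(c)>150:
        r=cv2.minAreaRect(c); b=onz(m,cv2.boxPoints(r),28)[:,:2]
        e=[b[1]-b[0],b[2]-b[1]]; e.sort(key=np.linalg.norm)
        print(np.round(r[0]),"ctr",b.mean(0).round(1),"sz",[round(np.linalg.norm(x),1) for x in e],"ang",round(np.degrees(np.arctan2(e[1][1],e[1][0]))%180,1))
k=onz(m,[(361,88)],79)[0];p=onz(m,[(365,139)],104)[0]
print("knob",k,"pin",p,(k-p)[:2],np.degrees(np.arctan2(*(k-p)[[1,0]])))
print("nose corners",onz(m,[(335,161),(374,163)],18).round(1))
print("cover corners at rail edge z46",onz(m,[(332,40),(381,40),(333,2),(377,2)],46.5).round(1))
print("bowl",onz(m,[(158,143)],44).round(1),"pounder",onz(m,[(530,56)],95).round(1),"mat",onz(m,[(487,70)],4).round(1))
E
```

```text
[234. 208.] ctr [360.7 320.9] sz [np.float64(27.0), np.float64(57.8)] ang 165.0
[284. 202.] ctr [377.4 250.6] sz [np.float64(27.1), np.float64(58.0)] ang 12.6
[265. 134.] ctr [467.3 281.6] sz [np.float64(27.1), np.float64(58.9)] ang 18.5
[500.  80.] ctr [565.  -13.6] sz [np.float64(13.6), np.float64(32.0)] ang 132.0
[483.  54.] ctr [594.   15.4] sz [np.float64(24.5), np.float64(57.6)] ang 127.6
[360.  80.] ctr [540.8 165.2] sz [np.float64(48.0), np.float64(194.9)] ang 8.2
knob [532.58092608 170.32647852  79.        ] pin [478.89077929 162.59384561 104.        ] [53.69014679  7.73263291] 8.19557203363328
nose corners [[439.6 185.8  18. ]
 [442.  131.6  18. ]]
cover corners at rail edge z46 [[585.7 206.8  46.5]
 [591.3 149.4  46.5]
 [625.9 209.8  46.5]
 [631.  159.6  46.5]]
bowl [[445.9 417.1  44. ]] pounder [[582.2  -2.3  95. ]] mat [[580.   -6.1   4. ]]
```

Emit:
carry_out:
  plan:
    - {"tx": 26, "ty": -10, "tz": -36, "rx": 0, "ry": 0, "rz": 0.028}
    - {"tx": 26, "ty": -10, "tz": -36, "rx": 0, "ry": 0, "rz": 0}
    - {"tx": 26, "ty": -10, "tz": -36, "rx": 0, "ry": 0, "rz": 0}
    - {"tx": 26, "ty": -10, "tz": -36, "rx": 0, "ry": 0, "rz": 0}
    - {"tx": 0, "ty": 0, "tz": 0, "rx": 0, "ry": 0, "rz": 0}
    - {"tx": 0, "ty": 0, "tz": 0, "rx": 0, "ry": 0, "rz": 0}
  gripper: 0.3

```text
time: 2.65
tool_pos: [532.1, 167.4, 131.8]
tcp_rot: [3.141, 0.003, 0.115]
contact_force: [0.2, 0.1, 0.3]
grip_width: 64.5
finger_force: 0.0
```

```bash
cat >> h.py <<'E'
def look(name):
    from plant import bot; import pickle
    o=bot.get_obs(); print(round(o["time"],2),o["tool_pos"].round(1),o["tcp_rot"].round(3),o["grip_width"].round(1))
    m=bot.camera_model("wrist"); im=bot.capture("wrist")[...,::-1].copy(); cv2.imwrite(f"pics/{name}.png",im); pickle.dump(m,open(name+".pkl","wb")); return o,m,im
E
python3 - <<'E'
from h import *
look("w2")
E
```

```text
Traceback (most recent call last):
  File "h.py", line 15, in look
    o=bot.get_obs(); print(round(o["time"],2),o["tool_pos"].round(1),o["tcp_rot"].round(3),o["grip_width"].round(1))
                                                                                           ^^^^^^^^^^^^^^^^^^^^^
AttributeError: 'float' object has no attribute 'round'
```

```bash
sed -i 's/o\["grip_width"\].round(1)/round(float(o["grip_width"]),1)/' h.py; python3 - <<'E'
from h import *
o,m,im=look("w2")
p=o["tool_pos"];print(proj(m,[p,[532,170,79],[479,163,104]]).round(0))
E
```

```text
2.65 [532.1 167.4 131.8] [3.141e+00 3.000e-03 1.150e-01] 64.5
[[318. 246.]
 [314. 215.]
 [315. 298.]]
```

View pics/w2.png

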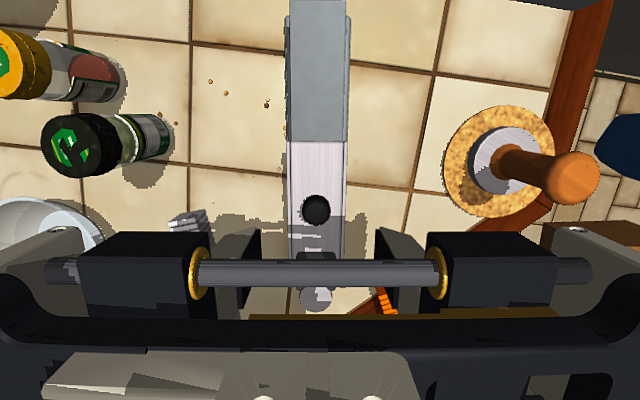

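```bash
python3 - <<'E'
from h import *
import pickle
m=pickle.load(open("w2.pkl","rb"));im=cv2.imread("pics/w2.png")
k=onz(m,[(316,210)],79)[0];p=onz(m,[(316,298)],104)[0];print(k.round(1),p.round(1),np.linalg.norm((k-p)[:2]),np.arctan2(*(k-p)[[1,0]]))
g=cv2.cvtColor(im,cv2.COLOR_BGR2HSV)
for r in (40,90,135):
    row=g[r,240:420]; s=np.where(row[:,1]<45)[0]+240; print(r,s.min(),s.max(),onz(m,[(s.min(),r),(s.max(),r)],46.5).round(1).tolist())
E
```

```text
[536.  169.1  79. ] [479.3 162.4 104. ] 57.08296674554005 0.11650215266334962
40 285 349 [[653.2, 205.7, 46.5], [658.7, 159.0, 46.5]]
90 286 348 [[618.3, 201.7, 46.5], [623.8, 154.8, 46.5]]
135 287 346 [[584.6, 197.9, 46.5], [590.1, 151.6, 46.5]]
```

Emit:
carry_out:
  plan:
    - {"tx": 3, "ty": 1, "tz": -20, "rx": 0, "ry": 0, "rz": 0}
    - {"tx": 0, "ty": 0, "tz": -25, "rx": 0, "ry": 0, "rz": 0}
    - {"tx": 0, "ty": 0, "tz": -23, "rx": 0, "ry": 0, "rz": 0}
    - {"tx": 0, "ty": 0, "tz": 0, "rx": 0, "ry": 0, "rz": 0}
    - {"tx": 0, "ty": 0, "tz": 0, "rx": 0, "ry": 0, "rz": 0}

```text
time: 3.2
tool_pos: [536.2, 170.4, 66.7]
tcp_rot: [-3.142, -0.002, 0.119]
contact_force: [0.3, 0.3, 1.4]
grip_width: 64.5
finger_force: 0.0
```

Emit:
carry_out:
  plan:
    - {"tx": 0, "ty": 0, "tz": 0, "rx": 0, "ry": 0, "rz": 0}
    - {"tx": 0, "ty": 0, "tz": 0, "rx": 0, "ry": 0, "rz": 0}
    - {"tx": 0, "ty": 0, "tz": 0, "rx": 0, "ry": 0, "rz": 0}
    - {"tx": 0, "ty": 0, "tz": 0, "rx": 0, "ry": 0, "rz": 0}
    - {"tx": 0, "ty": 0, "tz": 0, "rx": 0, "ry": 0, "rz": 0}
    - {"tx": 0, "ty": 0, "tz": 0, "rx": 0, "ry": 0, "rz": 0}
  gripper: 1

```text
time: 3.8
tool_pos: [536.0, 169.2, 64.8]
tcp_rot: [3.14, 0.0, 0.119]
contact_force: [1.2, -15.8, 1.6]
grip_width: 21.1
finger_force: 17.7
```

Emit:
carry_out:
  plan:
    - {"tx": 5, "ty": -0.5, "tz": 0, "rx": 0, "ry": 0, "rz": 0}
    - {"tx": 15, "ty": 1.7, "tz": 0, "rx": 0, "ry": 0, "rz": 0}
    - {"tx": 20, "ty": 2.3, "tz": 0, "rx": 0, "ry": 0, "rz": 0}
    - {"tx": 15, "ty": 1.7, "tz": 0, "rx": 0, "ry": 0, "rz": 0}
    - {"tx": 5, "ty": 0.6, "tz": 0, "rx": 0, "ry": 0, "rz": 0}
    - {"tx": 0, "ty": 0, "tz": 0, "rx": 0, "ry": 0, "rz": 0}
    - {"tx": 0, "ty": 0, "tz": 0, "rx": 0, "ry": 0, "rz": 0}

```text
time: 4.5
tool_pos: [596.4, 175.6, 64.8]
tcp_rot: [3.141, -0.002, 0.118]
contact_force: [3.5, -2.5, -0.5]
grip_width: 20.5
finger_force: 30.0
```

Emit:
carry_out:
  plan:
    - {"tx": 4, "ty": 0.4, "tz": 0, "rx": 0, "ry": 0, "rz": 0}
    - {"tx": 0, "ty": 0, "tz": 0, "rx": 0, "ry": 0, "rz": 0}
    - {"tx": 0, "ty": 0, "tz": 0, "rx": 0, "ry": 0, "rz": 0}

```text
time: 4.8
tool_pos: [599.3, 175.9, 64.7]
tcp_rot: [3.141, 0.001, 0.118]
contact_force: [-1.5, -4.7, 2.1]
grip_width: 20.1
finger_force: 30.0
```

Emit:
carry_out:
  plan:
    - {"tx": 3, "ty": 0.4, "tz": 0, "rx": 0, "ry": 0, "rz": 0}
    - {"tx": 0, "ty": 0, "tz": 0, "rx": 0, "ry": 0, "rz": 0}
    - {"tx": 0, "ty": 0, "tz": 0, "rx": 0, "ry": 0, "rz": 0}

```text
time: 5.1
tool_pos: [602.7, 176.3, 64.8]
tcp_rot: [3.141, 0.0, 0.118]
contact_force: [-1.8, -4.6, 2.6]
grip_width: 20.6
finger_force: 30.0
```

Emit:
carry_out:
  plan:
    - {"tx": 3, "ty": 0.4, "tz": 0, "rx": 0, "ry": 0, "rz": 0}
    - {"tx": 0, "ty": 0, "tz": 0, "rx": 0, "ry": 0, "rz": 0}
    - {"tx": 0, "ty": 0, "tz": 0, "rx": 0, "ry": 0, "rz": 0}

```text
time: 5.4
tool_pos: [605.8, 176.6, 64.8]
tcp_rot: [3.141, 0.0, 0.118]
contact_force: [-0.2, -5.0, 2.2]
grip_width: 20.6
finger_force: 30.0
```

Emit:
carry_out:
  plan:
    - {"tx": 2, "ty": 0.2, "tz": 0, "rx": 0, "ry": 0, "rz": 0}
    - {"tx": 0, "ty": 0, "tz": 0, "rx": 0, "ry": 0, "rz": 0}
    - {"tx": 0, "ty": 0, "tz": 0, "rx": 0, "ry": 0, "rz": 0}

```text
time: 5.7
tool_pos: [607.5, 176.8, 64.6]
tcp_rot: [3.141, 0.001, 0.118]
contact_force: [-0.6, -5.8, 3.0]
grip_width: 20.6
finger_force: 30.0
```

Emit:
carry_out:
  plan:
    - {"tx": 2.5, "ty": 0.2, "tz": 0, "rx": 0, "ry": 0, "rz": 0}
    - {"tx": 0, "ty": 0, "tz": 0, "rx": 0, "ry": 0, "rz": 0}
    - {"tx": 0, "ty": 0, "tz": 0, "rx": 0, "ry": 0, "rz": 0}

```text
time: 6.0
tool_pos: [610.2, 177.1, 64.6]
tcp_rot: [3.141, 0.0, 0.118]
contact_force: [-1.6, -4.5, 2.2]
grip_width: 19.9
finger_force: 30.0
```

Emit:
carry_out:
  plan:
    - {"tx": 2.5, "ty": 0.2, "tz": 0, "rx": 0, "ry": 0, "rz": 0}
    - {"tx": 0, "ty": 0, "tz": 0, "rx": 0, "ry": 0, "rz": 0}
    - {"tx": 0, "ty": 0, "tz": 0, "rx": 0, "ry": 0, "rz": 0}

```text
time: 6.3
tool_pos: [612.7, 177.4, 64.6]
tcp_rot: [3.141, 0.0, 0.118]
contact_force: [-1.4, -4.6, 2.2]
grip_width: 20.1
finger_force: 30.0
```

```bash
python3 - <<'E'
from h import *
look("w3")
E
```

```text
6.3 [612.7 177.4  64.6] [3.141 0.    0.118] 20.1
```

View pics/w3.png

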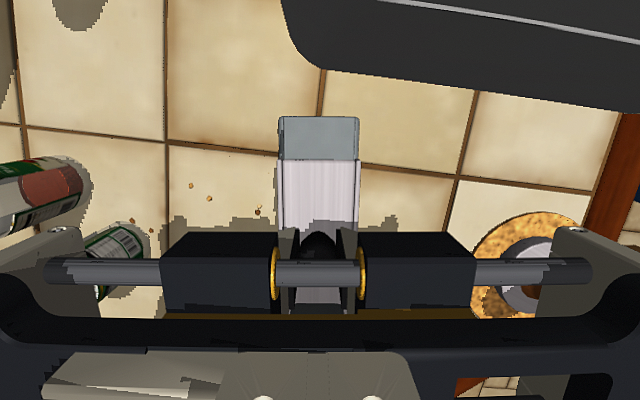

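```bash
python3 - <<'E'
from h import *
import pickle
m=pickle.load(open("w3.pkl","rb"));print(onz(m,[(319,117)],46.5).round(1),onz(m,[(319,160)],49).round(1))
E
```

```text
[[682.6 185.1  46.5]] [[658.8 182.2  49. ]]
```

Emit:
carry_out:
  plan:
    - {"tx": 3, "ty": 0.1, "tz": 0, "rx": 0, "ry": 0, "rz": 0}
    - {"tx": 3, "ty": 0.3, "tz": 0, "rx": 0, "ry": 0, "rz": 0}
    - {"tx": 0, "ty": 0, "tz": 0, "rx": 0, "ry": 0, "rz": 0}
    - {"tx": 0, "ty": 0, "tz": 0, "rx": 0, "ry": 0, "rz": 0}

```text
time: 6.75
tool_pos: [619.0, 178.1, 64.7]
tcp_rot: [3.141, -0.0, 0.118]
contact_force: [-0.4, -4.1, 0.4]
grip_width: 20.5
finger_force: 30.0
```

```bash
python3 - <<'E'
from h import *
o,m,im=look("w4")
a=cv2.imread("pics/w3.png")
z=np.vstack([cv2.resize(i[90:330,230:410],None,fx=1.6,fy=1.6) for i in (im,)]); z=np.hstack([z,cv2.resize(a[90:330,230:410],None,fx=1.6,fy=1.6)])
cv2.imwrite("pics/w4c.png",z)
E
```

```text
6.75 [619.  178.1  64.7] [ 3.141 -0.     0.118] 20.5
```

View pics/w4c.png

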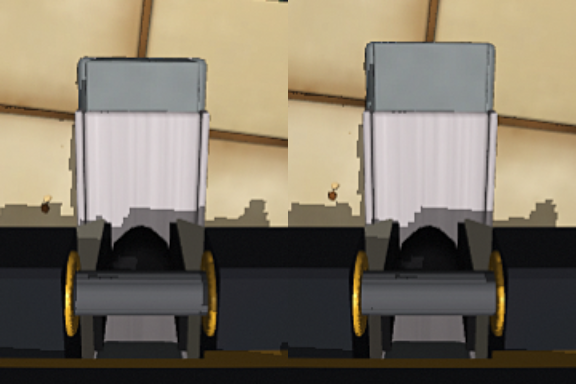

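Emit:
carry_out:
  plan:
    - {"tx": 2.5, "ty": 0, "tz": 0, "rx": 0, "ry": 0, "rz": 0}
    - {"tx": 0, "ty": 0, "tz": 0, "rx": 0, "ry": 0, "rz": 0}
    - {"tx": 0, "ty": 0, "tz": 0, "rx": 0, "ry": 0, "rz": 0}

```text
time: 7.1
tool_pos: [621.3, 178.2, 64.6]
tcp_rot: [-3.141, -0.0, 0.118]
contact_force: [-0.7, -2.6, 0.7]
grip_width: 20.8
finger_force: 30.0
```

Emit:
carry_out:
  plan:
    - {"tx": 2, "ty": 0.2, "tz": 0, "rx": 0, "ry": 0, "rz": 0}
    - {"tx": 0, "ty": 0, "tz": 0, "rx": 0, "ry": 0, "rz": 0}
    - {"tx": 0, "ty": 0, "tz": 0, "rx": 0, "ry": 0, "rz": 0}

```text
time: 7.4
tool_pos: [623.4, 178.5, 64.7]
tcp_rot: [-3.141, -0.0, 0.118]
contact_force: [-1.6, -1.7, 0.4]
grip_width: 20.9
finger_force: 30.0
```

Emit:
carry_out:
  plan:
    - {"tx": 2, "ty": 0.2, "tz": 0, "rx": 0, "ry": 0, "rz": 0}
    - {"tx": 0, "ty": 0, "tz": 0, "rx": 0, "ry": 0, "rz": 0}
    - {"tx": 0, "ty": 0, "tz": 0, "rx": 0, "ry": 0, "rz": 0}

```text
time: 7.7
tool_pos: [623.5, 178.5, 64.6]
tcp_rot: [-3.142, 0.004, 0.118]
contact_force: [-8.7, -3.0, 4.7]
grip_width: 20.4
finger_force: 30.0
```

Emit:
carry_out:
  plan:
    - {"tx": -1, "ty": 0, "tz": 0, "rx": 0, "ry": 0, "rz": 0}
    - {"tx": 0, "ty": 0, "tz": 0, "rx": 0, "ry": 0, "rz": 0}
    - {"tx": 0, "ty": 0, "tz": 0, "rx": 0, "ry": 0, "rz": 0}
    - {"tx": 0, "ty": 0, "tz": 15, "rx": 0, "ry": 0, "rz": 0}
    - {"tx": 0, "ty": 0, "tz": 35, "rx": 0, "ry": 0, "rz": 0}
    - {"tx": 0, "ty": 0, "tz": 45, "rx": 0, "ry": 0, "rz": 0}
    - {"tx": -40, "ty": -4, "tz": 20, "rx": 0, "ry": 0, "rz": 0}
    - {"tx": -45, "ty": -5, "tz": 10, "rx": 0, "ry": 0, "rz": 0}
    - {"tx": -45, "ty": -5, "tz": 0, "rx": 0, "ry": 0, "rz": 0}
    - {"tx": -45, "ty": -5, "tz": 0, "rx": 0, "ry": 0, "rz": 0}
    - {"tx": -30, "ty": -3, "tz": 0, "rx": 0, "ry": 0, "rz": 0}
    - {"tx": 0, "ty": 0, "tz": 0, "rx": 0, "ry": 0, "rz": 0}
  gripper: 0.45

```text
time: 8.9
tool_pos: [416.2, 156.4, 191.1]
tcp_rot: [-3.141, -0.0, 0.119]
contact_force: [0.9, -0.8, -0.0]
grip_width: 50.2
finger_force: 0.0
```

```bash
python3 - <<'E'
from h import *
o,m,im=look("w5")
u=np.array([.9935,.1140]);O=np.array([467.5,161])
P=lambda x,y,z:[*(O+x*u+y*np.array([-u[1],u[0]])),z]
print(proj(m,[P(0,0,18),P(60,0,20),P(30,0,40),P(100,0,104)]).round(0).tolist())
E
```

```text
8.9 [416.2 156.4 191.1] [-3.141 -0.     0.119] 50.2
[[319.0, 134.0], [319.0, 74.0], [319.0, 104.0], [321.0, 1.0]]
```

View pics/w5.png

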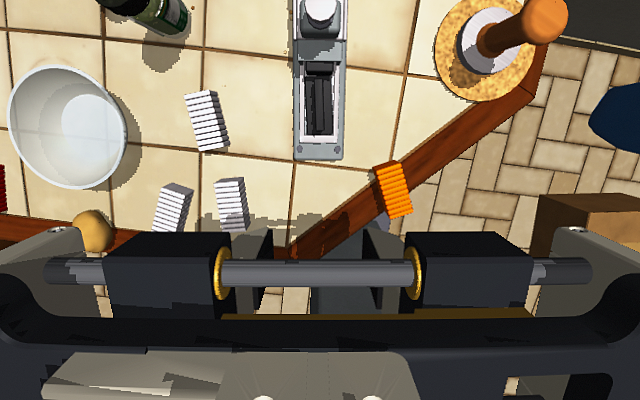

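Emit:
carry_out:
  plan:
    - {"tx": 40, "ty": 4, "tz": -10, "rx": 0, "ry": 0, "rz": -0.004}
    - {"tx": 40, "ty": 4, "tz": -20, "rx": 0, "ry": 0, "rz": 0}
    - {"tx": 0, "ty": 0, "tz": -45, "rx": 0, "ry": 0, "rz": 0}
    - {"tx": 0, "ty": 0, "tz": -40, "rx": 0, "ry": 0, "rz": 0}
    - {"tx": 0, "ty": 0, "tz": -30, "rx": 0, "ry": 0, "rz": 0}
    - {"tx": 0, "ty": 0, "tz": -16, "rx": 0, "ry": 0, "rz": 0}
    - {"tx": 0, "ty": 0, "tz": 0, "rx": 0, "ry": 0, "rz": 0}
    - {"tx": 0, "ty": 0, "tz": 0, "rx": 0, "ry": 0, "rz": 0}

```text
time: 9.75
tool_pos: [500.8, 164.6, 29.2]
tcp_rot: [-3.142, -0.001, 0.114]
contact_force: [-1.2, 0.7, 0.7]
grip_width: 50.5
finger_force: 0.0
```

Emit:
carry_out:
  plan:
    - {"tx": -4, "ty": 0, "tz": -5, "rx": 0, "ry": 0, "rz": 0}
    - {"tx": 0, "ty": 0, "tz": -3, "rx": 0, "ry": 0, "rz": 0}
    - {"tx": 0, "ty": 0, "tz": 0, "rx": 0, "ry": 0, "rz": 0}
    - {"tx": 0, "ty": 0, "tz": 0, "rx": 0, "ry": 0, "rz": 0}

```text
time: 10.15
tool_pos: [495.6, 164.5, 21.2]
tcp_rot: [3.142, -0.001, 0.114]
contact_force: [0.3, -0.3, -0.2]
grip_width: 50.5
finger_force: 0.0
```

Emit:
carry_out:
  plan:
    - {"tx": 0, "ty": 0, "tz": 0, "rx": 0, "ry": 0, "rz": 0}
    - {"tx": 0, "ty": 0, "tz": 0, "rx": 0, "ry": 0, "rz": 0}
    - {"tx": 0, "ty": 0, "tz": 0, "rx": 0, "ry": 0, "rz": 0}
    - {"tx": 0, "ty": 0, "tz": 0, "rx": 0, "ry": 0, "rz": 0}
    - {"tx": 0, "ty": 0, "tz": 0, "rx": 0, "ry": 0, "rz": 0}
    - {"tx": 0, "ty": 0, "tz": 0, "rx": 0, "ry": 0, "rz": 0}
  gripper: 1

```text
time: 10.75
tool_pos: [495.2, 164.4, 20.7]
tcp_rot: [3.141, 0.0, 0.114]
contact_force: [-0.2, -0.5, 1.7]
grip_width: 9.0
finger_force: 30.0
```

Emit:
carry_out:
  plan:
    - {"tx": 0, "ty": 0, "tz": 8, "rx": 0, "ry": 0, "rz": 0}
    - {"tx": 0, "ty": 0, "tz": 20, "rx": 0, "ry": 0, "rz": 0}
    - {"tx": 0, "ty": 0, "tz": 30, "rx": 0, "ry": 0, "rz": 0}
    - {"tx": 0, "ty": 0, "tz": 35, "rx": 0, "ry": 0, "rz": 0}
    - {"tx": -8, "ty": 42, "tz": 5, "rx": 0, "ry": 0, "rz": 0}
    - {"tx": -8, "ty": 42, "tz": 0, "rx": 0, "ry": 0, "rz": 0}
    - {"tx": -8, "ty": 42, "tz": 0, "rx": 0, "ry": 0, "rz": 0}
    - {"tx": -8, "ty": 42, "tz": 0, "rx": 0, "ry": 0, "rz": 0}
    - {"tx": -8, "ty": 42, "tz": 0, "rx": 0, "ry": 0, "rz": 0}
    - {"tx": -8, "ty": 42, "tz": 0, "rx": 0, "ry": 0, "rz": 0}
    - {"tx": 0, "ty": 0, "tz": 0, "rx": 0, "ry": 0, "rz": 0}
    - {"tx": 0, "ty": 0, "tz": 0, "rx": 0, "ry": 0, "rz": 0}

```text
time: 11.95
tool_pos: [446.6, 416.9, 118.8]
tcp_rot: [3.141, 0.0, 0.116]
contact_force: [0.8, -0.4, -0.4]
grip_width: 8.7
finger_force: 30.0
```

```bash
python3 - <<'E'
from h import *
o,m,im=look("w6")
from plant import bot
t=bot.capture("top")[...,::-1]; cv2.imwrite("pics/t6.png",np.hstack([cv2.resize(t[130:270,240:420],None,fx=2.2,fy=2.2),cv2.resize(im,(493,308))]))
E
```

```text
11.95 [446.6 416.9 118.8] [3.141 0.    0.116] 8.7
```

View pics/t6.png

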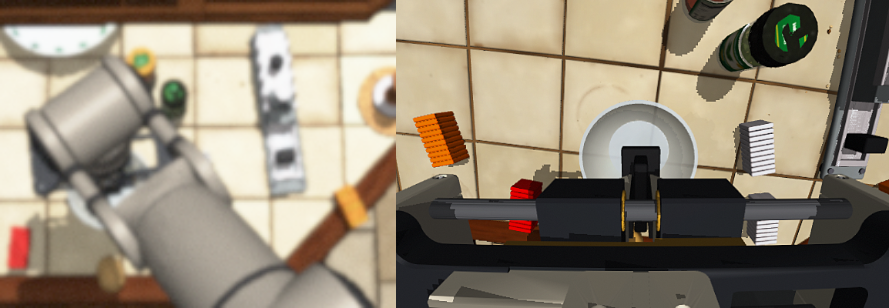

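Emit:
carry_out:
  plan:
    - {"tx": 0, "ty": 0, "tz": -30, "rx": 0, "ry": 0, "rz": 0}
    - {"tx": 0, "ty": 0, "tz": -30, "rx": 0, "ry": 0, "rz": 0}
    - {"tx": 0, "ty": 0, "tz": -18, "rx": 0, "ry": 0, "rz": 0}
    - {"tx": 0, "ty": 0, "tz": 0, "rx": 0, "ry": 0, "rz": 0}
    - {"tx": 0, "ty": 0, "tz": 0, "rx": 0, "ry": 0, "rz": 0}

```text
time: 12.55
tool_pos: [448.1, 415.6, 41.4]
tcp_rot: [3.141, -0.0, 0.113]
contact_force: [0.2, 0.2, 0.7]
grip_width: 8.5
finger_force: 30.0
```

Emit:
carry_out:
  plan:
    - {"tx": 0, "ty": 0, "tz": 0, "rx": 0, "ry": 0, "rz": 0}
    - {"tx": 0, "ty": 0, "tz": 0, "rx": 0, "ry": 0, "rz": 0}
    - {"tx": 0, "ty": 0, "tz": 0, "rx": 0, "ry": 0, "rz": 0}
    - {"tx": 0, "ty": 0, "tz": 30, "rx": 0, "ry": 0, "rz": 0}
    - {"tx": 0, "ty": 0, "tz": 45, "rx": 0, "ry": 0, "rz": 0}
    - {"tx": 0, "ty": 0, "tz": 40, "rx": 0, "ry": 0, "rz": 0}
    - {"tx": -30, "ty": -30, "tz": 25, "rx": 0, "ry": 0, "rz": 0}
    - {"tx": -30, "ty": -35, "tz": 20, "rx": 0, "ry": 0, "rz": 0}
    - {"tx": -15, "ty": -40, "tz": 10, "rx": 0, "ry": 0, "rz": 0}
    - {"tx": 0, "ty": -30, "tz": 0, "rx": 0, "ry": 0, "rz": 0}
    - {"tx": 0, "ty": 0, "tz": 0, "rx": 0, "ry": 0, "rz": 0}
    - {"tx": 0, "ty": 0, "tz": 0, "rx": 0, "ry": 0, "rz": 0}
  gripper: 0.7

```text
time: 13.75
tool_pos: [372.8, 281.5, 211.4]
tcp_rot: [-3.141, -0.002, 0.113]
contact_force: [0.3, 0.5, 0.7]
grip_width: 27.5
finger_force: 0.0
```

```bash
cat >> h.py <<'E'
def bars(m,im,box):
    h=cv2.cvtColor(im,cv2.COLOR_BGR2HSV); x0,y0,x1,y1=box
    mk=np.zeros(im.shape[:2],np.uint8); mk[y0:y1,x0:x1]=((h[...,1]<28)&(h[...,2]>150))[y0:y1,x0:x1]*255
    mk=cv2.morphologyEx(mk,cv2.MORPH_CLOSE,np.ones((5,5)))
    for c in cv2.findContours(mk,0,2)[0]:
        if cv2.contourArea(c)>150:
            r=cv2.minAreaRect(c); b=onz(m,cv2.boxPoints(r),28)[:,:2]
            e=[b[1]-b[0],b[2]-b[1]]; e.sort(key=np.linalg.norm)
            print(np.round(r[0]),"ctr",b.mean(0).round(1),"sz",[round(float(np.linalg.norm(x)),1) for x in e],"ang",round(float((np.arctan2(e[1][1],e[1][0])+1.57)%3.1416-1.57),3))
E
python3 - <<'E'
from h import *
import pickle
o,m,im=look("w7")
bars(m,im,(0,0,640,232))
print(onz(pickle.load(open("w5.pkl","rb")),[(68,127)],44))
E
```

```text
13.75 [372.8 281.5 211.4] [-3.141e+00 -2.000e-03  1.130e-01] 27.5
[283. 186.] ctr [359.5 320.8] sz [27.2, 59.0] ang -0.237
[344. 178.] ctr [376.6 250.8] sz [26.9, 59.2] ang 0.217
[327.  93.] ctr [467.5 281.9] sz [27.3, 59.1] ang 0.32
[434.  86.] ctr [487.6 168.9] sz [48.8, 94.5] ang 0.103
[194.  97.] ctr [445.  425.2] sz [125.9, 126.6] ang -0.782
[609.  37.] ctr [563.8 -11.3] sz [13.9, 36.8] ang -0.849
[457.  25.] ctr [550.7 157. ] sz [15.3, 29.2] ang -1.436
[586.   7.] ctr [588.1  23.5] sz [22.5, 48.4] ang -0.796
[[447.2037109  414.09097044  44.        ]]
```

View pics/w7.png

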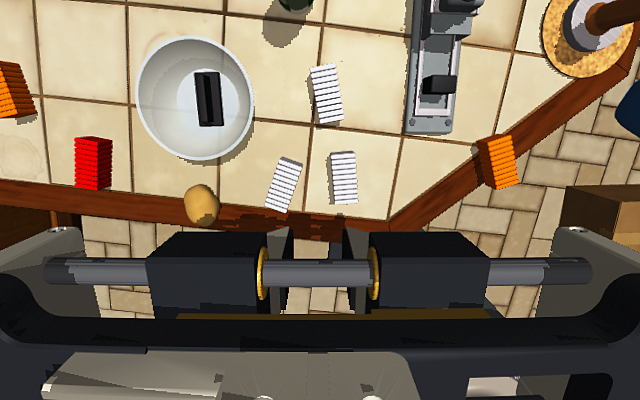

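Emit:
carry_out:
  plan:
    - {"tx": 30, "ty": 0, "tz": -20, "rx": 0, "ry": 0, "rz": 0.1}
    - {"tx": 35, "ty": 0, "tz": -30, "rx": 0, "ry": 0, "rz": 0.107}
    - {"tx": 30, "ty": 0, "tz": -35, "rx": 0, "ry": 0, "rz": 0}
    - {"tx": 0, "ty": 0, "tz": -45, "rx": 0, "ry": 0, "rz": 0}
    - {"tx": 0, "ty": 0, "tz": -40, "rx": 0, "ry": 0, "rz": 0}
    - {"tx": 0, "ty": 0, "tz": 0, "rx": 0, "ry": 0, "rz": 0}
    - {"tx": 0, "ty": 0, "tz": 0, "rx": 0, "ry": 0, "rz": 0}
    - {"tx": 0, "ty": 0, "tz": 0, "rx": 0, "ry": 0, "rz": 0}
  gripper: 0.45

```text
time: 14.6
tool_pos: [468.9, 282.8, 42.8]
tcp_rot: [-3.141, -0.004, 0.322]
contact_force: [-0.1, 0.3, 0.1]
grip_width: 50.6
finger_force: 0.0
```

Emit:
carry_out:
  plan:
    - {"tx": -1, "ty": -1, "tz": -20, "rx": 0, "ry": 0, "rz": 0}
    - {"tx": 0, "ty": 0, "tz": -13, "rx": 0, "ry": 0, "rz": 0}
    - {"tx": 0, "ty": 0, "tz": 0, "rx": 0, "ry": 0, "rz": 0}
    - {"tx": 0, "ty": 0, "tz": 0, "rx": 0, "ry": 0, "rz": 0}
    - {"tx": 0, "ty": 0, "tz": 0, "rx": 0, "ry": 0, "rz": 0}

```text
time: 15.1
tool_pos: [467.2, 280.9, 8.7]
tcp_rot: [-3.142, -0.002, 0.321]
contact_force: [0.4, -0.2, -0.9]
grip_width: 50.4
finger_force: 0.0
```

Emit:
carry_out:
  plan:
    - {"tx": 0, "ty": 0, "tz": 0, "rx": 0, "ry": 0, "rz": 0}
    - {"tx": 0, "ty": 0, "tz": 0, "rx": 0, "ry": 0, "rz": 0}
    - {"tx": 0, "ty": 0, "tz": 0, "rx": 0, "ry": 0, "rz": 0}
    - {"tx": 0, "ty": 0, "tz": 0, "rx": 0, "ry": 0, "rz": 0}
    - {"tx": 0, "ty": 0, "tz": 0, "rx": 0, "ry": 0, "rz": 0}
  gripper: 1

```text
time: 15.6
tool_pos: [466.5, 280.7, 7.8]
tcp_rot: [3.142, -0.0, 0.321]
contact_force: [0.2, 0.3, 1.9]
grip_width: 27.7
finger_force: 30.0
```

Emit:
carry_out:
  plan:
    - {"tx": 0, "ty": 0, "tz": 10, "rx": 0, "ry": 0, "rz": 0}
    - {"tx": 0, "ty": 0, "tz": 25, "rx": 0, "ry": 0, "rz": 0}
    - {"tx": -5, "ty": -20, "tz": 20, "rx": 0, "ry": 0, "rz": -0.07}
    - {"tx": -10, "ty": -35, "tz": 0, "rx": 0, "ry": 0, "rz": -0.07}
    - {"tx": -10, "ty": -35, "tz": 0, "rx": 0, "ry": 0, "rz": -0.067}
    - {"tx": -10, "ty": -33.5, "tz": 0, "rx": 0, "ry": 0, "rz": 0}
    - {"tx": 0, "ty": 0, "tz": 0, "rx": 0, "ry": 0, "rz": 0}
    - {"tx": 0, "ty": 0, "tz": 0, "rx": 0, "ry": 0, "rz": 0}
    - {"tx": 0, "ty": 0, "tz": 0, "rx": 0, "ry": 0, "rz": 0}
    - {"tx": 0, "ty": 0, "tz": 0, "rx": 0, "ry": 0, "rz": 0}

```text
time: 16.6
tool_pos: [431.9, 157.9, 62.8]
tcp_rot: [-3.142, -0.001, 0.115]
contact_force: [-0.2, 0.1, -0.6]
grip_width: 27.8
finger_force: 30.0
```

Emit:
carry_out:
  plan:
    - {"tx": 0, "ty": -0.5, "tz": -20, "rx": 0, "ry": 0, "rz": 0}
    - {"tx": 0, "ty": 0, "tz": -12, "rx": 0, "ry": 0, "rz": 0}
    - {"tx": 0, "ty": 0, "tz": 0, "rx": 0, "ry": 0, "rz": 0}
    - {"tx": 0, "ty": 0, "tz": 0, "rx": 0, "ry": 0, "rz": 0}
    - {"tx": 0, "ty": 0, "tz": 0, "rx": 0, "ry": 0, "rz": 0}
    - {"tx": 0, "ty": 0, "tz": 0, "rx": 0, "ry": 0, "rz": 0}

```text
time: 17.2
tool_pos: [431.9, 156.9, 31.2]
tcp_rot: [3.142, -0.001, 0.114]
contact_force: [0.4, -0.2, -0.7]
grip_width: 27.7
finger_force: 30.0
```

Emit:
carry_out:
  plan:
    - {"tx": 10, "ty": 1.2, "tz": -1, "rx": 0, "ry": 0, "rz": 0}
    - {"tx": 15, "ty": 1.8, "tz": -1, "rx": 0, "ry": 0, "rz": 0}
    - {"tx": 15, "ty": 1.7, "tz": 0, "rx": 0, "ry": 0, "rz": 0}
    - {"tx": 10, "ty": 1.2, "tz": 0, "rx": 0, "ry": 0, "rz": 0}
    - {"tx": 10, "ty": 1.2, "tz": 0, "rx": 0, "ry": 0, "rz": 0}
    - {"tx": 9, "ty": 1, "tz": 0, "rx": 0, "ry": 0, "rz": 0}
    - {"tx": 0, "ty": 0, "tz": 0, "rx": 0, "ry": 0, "rz": 0}
    - {"tx": 0, "ty": 0, "tz": 0, "rx": 0, "ry": 0, "rz": 0}
    - {"tx": 0, "ty": 0, "tz": 0, "rx": 0, "ry": 0, "rz": 0}
    - {"tx": 0, "ty": 0, "tz": 0, "rx": 0, "ry": 0, "rz": 0}

```text
time: 18.2
tool_pos: [500.0, 164.6, 28.6]
tcp_rot: [3.141, 0.001, 0.114]
contact_force: [-2.5, -1.1, -0.9]
grip_width: 27.6
finger_force: 30.0
```

Emit:
carry_out:
  plan:
    - {"tx": 0, "ty": 0.3, "tz": -3, "rx": 0, "ry": 0, "rz": 0}
    - {"tx": 0, "ty": 0, "tz": -3, "rx": 0, "ry": 0, "rz": 0}
    - {"tx": 0, "ty": 0, "tz": -2, "rx": 0, "ry": 0, "rz": 0}
    - {"tx": 0, "ty": 0, "tz": 0, "rx": 0, "ry": 0, "rz": 0}
    - {"tx": 0, "ty": 0, "tz": 0, "rx": 0, "ry": 0, "rz": 0}
    - {"tx": 0, "ty": 0, "tz": 0, "rx": 0, "ry": 0, "rz": 0}

```text
time: 18.8
tool_pos: [500.2, 165.1, 20.4]
tcp_rot: [3.142, 0.001, 0.114]
contact_force: [-2.4, 0.4, -3.5]
grip_width: 27.4
finger_force: 30.0
```

Emit:
carry_out:
  plan:
    - {"tx": 0, "ty": 0, "tz": -0.5, "rx": 0, "ry": 0, "rz": 0}
    - {"tx": 0, "ty": 0, "tz": 0, "rx": 0, "ry": 0, "rz": 0}

```text
time: 19.0
tool_pos: [500.6, 165.1, 20.3]
tcp_rot: [3.142, -0.0, 0.114]
contact_force: [-1.8, 0.4, -0.5]
grip_width: 27.5
finger_force: 30.0
```

Emit:
carry_out:
  plan:
    - {"tx": 0, "ty": 0, "tz": 0, "rx": 0, "ry": 0, "rz": 0}
    - {"tx": 0, "ty": 0, "tz": 0, "rx": 0, "ry": 0, "rz": 0}
    - {"tx": 0, "ty": 0, "tz": 0, "rx": 0, "ry": 0, "rz": 0}
    - {"tx": 0, "ty": 0, "tz": 0, "rx": 0, "ry": 0, "rz": 0}
    - {"tx": 0, "ty": 0, "tz": 20, "rx": 0, "ry": 0, "rz": 0}
    - {"tx": 0, "ty": 0, "tz": 40, "rx": 0, "ry": 0, "rz": 0}
    - {"tx": -40, "ty": 10, "tz": 25, "rx": 0, "ry": 0, "rz": 0}
    - {"tx": -40, "ty": 25, "tz": 10, "rx": 0, "ry": 0, "rz": 0.05}
    - {"tx": -42, "ty": 25, "tz": 0, "rx": 0, "ry": 0, "rz": 0.052}
    - {"tx": 0, "ty": 25, "tz": 0, "rx": 0, "ry": 0, "rz": 0}
    - {"tx": 0, "ty": 0, "tz": 0, "rx": 0, "ry": 0, "rz": 0}
    - {"tx": 0, "ty": 0, "tz": 0, "rx": 0, "ry": 0, "rz": 0}
  gripper: 0.45

```text
time: 20.2
tool_pos: [378.7, 250.3, 115.3]
tcp_rot: [3.141, -0.001, 0.218]
contact_force: [-0.0, -1.0, -0.2]
grip_width: 50.2
finger_force: 0.0
```

```bash
python3 - <<'E'
from h import *
o,m,im=look("w8")
bars(m,im,(0,0,640,232))
cv2.imwrite("pics/w8c.png",cv2.resize(im[0:240,240:560],None,fx=2.4,fy=2.4))
u=np.array([.9935,.1140]);O=np.array([466,161.06]);P=lambda x,y,z:[*(O+x*u+y*np.array([-u[1],u[0]])),z]
print(((proj(m,[P(0,0,18),P(0,0,40),P(60,0,40)])-[240,0])*2.4).round(0).tolist())
E
```

```text
20.2 [378.7 250.3 115.3] [ 3.141e+00 -1.000e-03  2.180e-01] 50.2
[316. 200.] ctr [379.9 251.4] sz [27.1, 50.9] ang 0.233
[232. 205.] ctr [360.2 321.1] sz [27.0, 57.6] ang -0.249
[450.  94.] ctr [484.8 168.3] sz [49.2, 88.0] ang 0.107
[495.   8.] ctr [552.5 154.4] sz [14.9, 27.8] ang -1.446
[111.  80.] ctr [437.2 430.2] sz [117.7, 127.1] ang -1.387
[[493.0, 294.0], [522.0, 296.0], [564.0, 91.0]]
```

View pics/w8c.png

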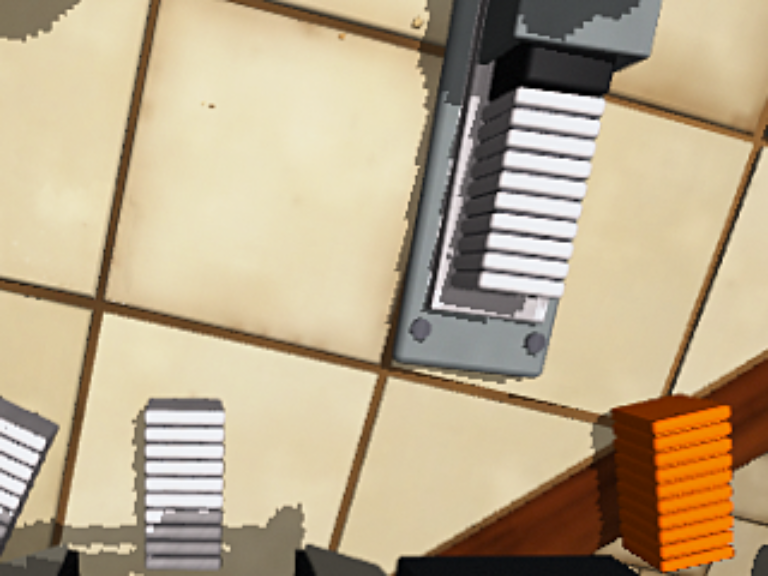

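Emit:
carry_out:
  plan:
    - {"tx": -2, "ty": 0.5, "tz": -40, "rx": 0, "ry": 0, "rz": 0.005}
    - {"tx": 0, "ty": 0, "tz": -35, "rx": 0, "ry": 0, "rz": 0}
    - {"tx": 0, "ty": 0, "tz": -20, "rx": 0, "ry": 0, "rz": 0}
    - {"tx": 0, "ty": 0, "tz": -10, "rx": 0, "ry": 0, "rz": 0}
    - {"tx": 0, "ty": 0, "tz": 0, "rx": 0, "ry": 0, "rz": 0}
    - {"tx": 0, "ty": 0, "tz": 0, "rx": 0, "ry": 0, "rz": 0}
    - {"tx": 0, "ty": 0, "tz": 0, "rx": 0, "ry": 0, "rz": 0}

```text
time: 20.95
tool_pos: [377.4, 250.7, 11.2]
tcp_rot: [-3.141, -0.002, 0.221]
contact_force: [-0.6, 0.5, -0.2]
grip_width: 50.3
finger_force: 0.0
```

Emit:
carry_out:
  plan:
    - {"tx": 0, "ty": 0, "tz": 0, "rx": 0, "ry": 0, "rz": 0}
    - {"tx": 0, "ty": 0, "tz": 0, "rx": 0, "ry": 0, "rz": 0}
    - {"tx": 0, "ty": 0, "tz": 0, "rx": 0, "ry": 0, "rz": 0}
    - {"tx": 0, "ty": 0, "tz": 0, "rx": 0, "ry": 0, "rz": 0}
    - {"tx": 0, "ty": 0, "tz": 0, "rx": 0, "ry": 0, "rz": 0}
  gripper: 1

```text
time: 21.45
tool_pos: [376.6, 250.6, 10.5]
tcp_rot: [-3.142, -0.0, 0.221]
contact_force: [0.2, -0.2, 5.1]
grip_width: 27.7
finger_force: 29.9
```

Emit:
carry_out:
  plan:
    - {"tx": 0, "ty": 0, "tz": 10, "rx": 0, "ry": 0, "rz": 0}
    - {"tx": 0, "ty": 0, "tz": 25, "rx": 0, "ry": 0, "rz": 0}
    - {"tx": 10, "ty": -20, "tz": 17, "rx": 0, "ry": 0, "rz": -0.05}
    - {"tx": 15, "ty": -35, "tz": 0, "rx": 0, "ry": 0, "rz": -0.057}
    - {"tx": 15, "ty": -35, "tz": 0, "rx": 0, "ry": 0, "rz": 0}
    - {"tx": 5, "ty": -5, "tz": 0, "rx": 0, "ry": 0, "rz": 0}
    - {"tx": 0, "ty": 0, "tz": 0, "rx": 0, "ry": 0, "rz": 0}
    - {"tx": 0, "ty": 0, "tz": -20, "rx": 0, "ry": 0, "rz": 0}
    - {"tx": 0, "ty": 0, "tz": -10, "rx": 0, "ry": 0, "rz": 0}
    - {"tx": 0, "ty": 0, "tz": 0, "rx": 0, "ry": 0, "rz": 0}
    - {"tx": 0, "ty": 0, "tz": 0, "rx": 0, "ry": 0, "rz": 0}
    - {"tx": 0, "ty": 0, "tz": 0, "rx": 0, "ry": 0, "rz": 0}

```text
time: 22.65
tool_pos: [421.7, 156.0, 32.6]
tcp_rot: [3.142, -0.001, 0.115]
contact_force: [-0.6, 0.3, -0.3]
grip_width: 28.0
finger_force: 29.9
```

Emit:
carry_out:
  plan:
    - {"tx": 5, "ty": 0.5, "tz": -1, "rx": 0, "ry": 0, "rz": 0}
    - {"tx": 12, "ty": 1.4, "tz": 0, "rx": 0, "ry": 0, "rz": 0}
    - {"tx": 12, "ty": 1.4, "tz": 0, "rx": 0, "ry": 0, "rz": 0}
    - {"tx": 12, "ty": 1.4, "tz": 0, "rx": 0, "ry": 0, "rz": 0}
    - {"tx": 12, "ty": 1.3, "tz": 0, "rx": 0, "ry": 0, "rz": 0}
    - {"tx": 12, "ty": 1.4, "tz": 0, "rx": 0, "ry": 0, "rz": 0}
    - {"tx": 8, "ty": 0.9, "tz": 0, "rx": 0, "ry": 0, "rz": 0}
    - {"tx": 6, "ty": 0.7, "tz": 0, "rx": 0, "ry": 0, "rz": 0}
    - {"tx": 0, "ty": 0, "tz": 0, "rx": 0, "ry": 0, "rz": 0}
    - {"tx": 0, "ty": 0, "tz": 0, "rx": 0, "ry": 0, "rz": 0}
    - {"tx": 0, "ty": 0, "tz": 0, "rx": 0, "ry": 0, "rz": 0}

```text
time: 23.75
tool_pos: [500.1, 164.4, 31.1]
tcp_rot: [3.141, 0.001, 0.114]
contact_force: [-1.6, -0.2, -0.3]
grip_width: 28.0
finger_force: 29.9
```

Emit:
carry_out:
  plan:
    - {"tx": 0, "ty": 0.5, "tz": -3, "rx": 0, "ry": 0, "rz": 0}
    - {"tx": 0, "ty": 0, "tz": -3, "rx": 0, "ry": 0, "rz": 0}
    - {"tx": 0, "ty": 0, "tz": -2.5, "rx": 0, "ry": 0, "rz": 0}
    - {"tx": 0, "ty": 0, "tz": 0, "rx": 0, "ry": 0, "rz": 0}
    - {"tx": 0, "ty": 0, "tz": 0, "rx": 0, "ry": 0, "rz": 0}
    - {"tx": 0, "ty": 0, "tz": 0, "rx": 0, "ry": 0, "rz": 0}

```text
time: 24.35
tool_pos: [500.1, 165.0, 22.5]
tcp_rot: [3.142, 0.001, 0.114]
contact_force: [-5.3, 0.3, 2.6]
grip_width: 27.9
finger_force: 29.9
```

Emit:
carry_out:
  plan:
    - {"tx": 0, "ty": 0, "tz": 0, "rx": 0, "ry": 0, "rz": 0}
    - {"tx": 0, "ty": 0, "tz": 0, "rx": 0, "ry": 0, "rz": 0}
    - {"tx": 0, "ty": 0, "tz": 0, "rx": 0, "ry": 0, "rz": 0}
    - {"tx": 0, "ty": 0, "tz": 0, "rx": 0, "ry": 0, "rz": 0}
    - {"tx": 0, "ty": 0, "tz": 20, "rx": 0, "ry": 0, "rz": 0}
    - {"tx": 0, "ty": 0, "tz": 40, "rx": 0, "ry": 0, "rz": 0}
    - {"tx": -35, "ty": 10, "tz": 30, "rx": 0, "ry": 0, "rz": 0}
    - {"tx": -35, "ty": 25, "tz": 25, "rx": 0, "ry": 0, "rz": -0.1}
    - {"tx": -30, "ty": 35, "tz": 20, "rx": 0, "ry": 0, "rz": -0.1}
    - {"tx": -20, "ty": 35, "tz": 0, "rx": 0, "ry": 0, "rz": -0.1}
    - {"tx": -20, "ty": 26, "tz": 0, "rx": 0, "ry": 0, "rz": -0.054}
    - {"tx": 0, "ty": 0, "tz": 0, "rx": 0, "ry": 0, "rz": 0}
  gripper: 0.45

```text
time: 25.55
tool_pos: [358.6, 298.3, 158.0]
tcp_rot: [-3.14, -0.0, -0.237]
contact_force: [0.5, 0.0, -0.5]
grip_width: 50.9
finger_force: 0.0
```

Emit:
carry_out:
  plan:
    - {"tx": 0, "ty": 0, "tz": 0, "rx": 0, "ry": 0, "rz": 0}
    - {"tx": 0, "ty": 0, "tz": 0, "rx": 0, "ry": 0, "rz": 0}

```text
time: 25.75
tool_pos: [361.3, 295.3, 157.5]
tcp_rot: [3.141, -0.0, -0.24]
contact_force: [-0.6, 0.2, 0.9]
grip_width: 50.6
finger_force: 0.0
```

```bash
python3 - <<'E'
from h import *
o,m,im=look("w9")
bars(m,im,(0,0,640,232))
u=np.array([.9935,.1140]);O=np.array([466,161.06]);P=lambda x,y,z:[*(O+x*u+y*np.array([-u[1],u[0]])),z]
q=proj(m,[P(30,0,40),P(-20,0,18),P(0,0,40)]);print(q.round().tolist())
x,y=q[0].astype(int); cv2.imwrite("pics/w9c.png",cv2.resize(im[max(0,y-60):y+90,max(0,x-80):x+80],None,fx=3,fy=3))
E
```

```text
25.75 [361.3 295.3 157.5] [ 3.141 -0.    -0.24 ] 50.6
[292. 196.] ctr [360.2 321.5] sz [26.9, 58.3] ang -0.273
[162. 134.] ctr [445.7 427.5] sz [126.2, 127.1] ang -1.148
[429.  33.] ctr [474.2 167.7] sz [49.9, 71.0] ang 0.149
[[434.0, 2.0], [439.0, 67.0], [444.0, 39.0]]
```

Emit:
carry_out:
  plan:
    - {"tx": -1, "ty": 13, "tz": -40, "rx": 0, "ry": 0, "rz": -0.01}
    - {"tx": 0, "ty": 13, "tz": -40, "rx": 0, "ry": 0, "rz": 0}
    - {"tx": 0, "ty": 0, "tz": -30, "rx": 0, "ry": 0, "rz": 0}
    - {"tx": 0, "ty": 0, "tz": 0, "rx": 0, "ry": 0, "rz": 0}
    - {"tx": 0, "ty": 0, "tz": 0, "rx": 0, "ry": 0, "rz": 0}
    - {"tx": 0, "ty": 0, "tz": 0, "rx": 0, "ry": 0, "rz": 0}

```text
time: 26.4
tool_pos: [361.0, 322.0, 49.1]
tcp_rot: [-3.14, -0.002, -0.251]
contact_force: [0.2, 0.4, -0.1]
grip_width: 50.5
finger_force: 0.0
```

Emit:
carry_out:
  plan:
    - {"tx": -0.5, "ty": -0.5, "tz": -25, "rx": 0, "ry": 0, "rz": 0}
    - {"tx": 0, "ty": 0, "tz": -13.5, "rx": 0, "ry": 0, "rz": 0}
    - {"tx": 0, "ty": 0, "tz": 0, "rx": 0, "ry": 0, "rz": 0}
    - {"tx": 0, "ty": 0, "tz": 0, "rx": 0, "ry": 0, "rz": 0}
    - {"tx": 0, "ty": 0, "tz": 0, "rx": 0, "ry": 0, "rz": 0}

```text
time: 26.9
tool_pos: [360.1, 321.9, 10.5]
tcp_rot: [-3.14, -0.002, -0.25]
contact_force: [-0.2, 0.3, 0.2]
grip_width: 50.8
finger_force: 0.0
```

Emit:
carry_out:
  plan:
    - {"tx": 0, "ty": 0, "tz": 0, "rx": 0, "ry": 0, "rz": 0}
    - {"tx": 0, "ty": 0, "tz": 0, "rx": 0, "ry": 0, "rz": 0}
    - {"tx": 0, "ty": 0, "tz": 0, "rx": 0, "ry": 0, "rz": 0}
    - {"tx": 0, "ty": 0, "tz": 0, "rx": 0, "ry": 0, "rz": 0}
    - {"tx": 0, "ty": 0, "tz": 0, "rx": 0, "ry": 0, "rz": 0}
  gripper: 1

```text
time: 27.4
tool_pos: [359.2, 321.4, 9.3]
tcp_rot: [-3.141, -0.0, -0.25]
contact_force: [-0.3, -0.9, 3.9]
grip_width: 27.6
finger_force: 30.0
```

Emit:
carry_out:
  plan:
    - {"tx": 0, "ty": 0, "tz": 10, "rx": 0, "ry": 0, "rz": 0}
    - {"tx": 0, "ty": 0, "tz": 25, "rx": 0, "ry": 0, "rz": 0}
    - {"tx": 10, "ty": -20, "tz": 18, "rx": 0, "ry": 0, "rz": 0.07}
    - {"tx": 15, "ty": -40, "tz": 0, "rx": 0, "ry": 0, "rz": 0.1}
    - {"tx": 15, "ty": -40, "tz": 0, "rx": 0, "ry": 0, "rz": 0.1}
    - {"tx": 15, "ty": -40, "tz": 0, "rx": 0, "ry": 0, "rz": 0.094}
    - {"tx": 7, "ty": -25.5, "tz": 0, "rx": 0, "ry": 0, "rz": 0}
    - {"tx": 0, "ty": 0, "tz": 0, "rx": 0, "ry": 0, "rz": 0}
    - {"tx": 0, "ty": 0, "tz": 0, "rx": 0, "ry": 0, "rz": 0}
    - {"tx": 0, "ty": 0, "tz": -18, "rx": 0, "ry": 0, "rz": 0}
    - {"tx": 0, "ty": 0, "tz": -10, "rx": 0, "ry": 0, "rz": 0}
    - {"tx": 0, "ty": 0, "tz": 0, "rx": 0, "ry": 0, "rz": 0}

```text
time: 28.6
tool_pos: [419.7, 156.5, 33.0]
tcp_rot: [3.141, 0.003, 0.115]
contact_force: [-0.1, 0.5, -0.6]
grip_width: 27.9
finger_force: 30.0
```

Emit:
carry_out:
  plan:
    - {"tx": 0, "ty": 0, "tz": 0, "rx": 0, "ry": 0, "rz": 0}
    - {"tx": 0, "ty": 0, "tz": 0, "rx": 0, "ry": 0, "rz": 0}

```text
time: 28.8
tool_pos: [421.3, 156.3, 34.5]
tcp_rot: [3.142, -0.001, 0.115]
contact_force: [0.1, 0.9, 0.1]
grip_width: 27.5
finger_force: 30.0
```

Emit:
carry_out:
  plan:
    - {"tx": 5, "ty": 0.2, "tz": -4.3, "rx": 0, "ry": 0, "rz": 0}
    - {"tx": 12, "ty": 1.4, "tz": 0, "rx": 0, "ry": 0, "rz": 0}
    - {"tx": 12, "ty": 1.4, "tz": 0, "rx": 0, "ry": 0, "rz": 0}
    - {"tx": 12, "ty": 1.4, "tz": 0, "rx": 0, "ry": 0, "rz": 0}
    - {"tx": 12, "ty": 1.3, "tz": 0, "rx": 0, "ry": 0, "rz": 0}
    - {"tx": 12, "ty": 1.4, "tz": 0, "rx": 0, "ry": 0, "rz": 0}
    - {"tx": 8, "ty": 0.9, "tz": 0, "rx": 0, "ry": 0, "rz": 0}
    - {"tx": 6, "ty": 0.7, "tz": 0, "rx": 0, "ry": 0, "rz": 0}
    - {"tx": 0, "ty": 0, "tz": 0, "rx": 0, "ry": 0, "rz": 0}
    - {"tx": 0, "ty": 0, "tz": 0, "rx": 0, "ry": 0, "rz": 0}
    - {"tx": 0, "ty": 0, "tz": 0, "rx": 0, "ry": 0, "rz": 0}

```text
time: 29.9
tool_pos: [499.4, 164.4, 29.4]
tcp_rot: [3.141, 0.002, 0.114]
contact_force: [-4.4, -0.6, -1.7]
grip_width: 27.9
finger_force: 30.0
```

Emit:
carry_out:
  plan:
    - {"tx": 1, "ty": 0.4, "tz": -3, "rx": 0, "ry": 0, "rz": 0}
    - {"tx": 0, "ty": 0, "tz": -3, "rx": 0, "ry": 0, "rz": 0}
    - {"tx": 0, "ty": 0, "tz": -2.2, "rx": 0, "ry": 0, "rz": 0}
    - {"tx": 0, "ty": 0, "tz": 0, "rx": 0, "ry": 0, "rz": 0}
    - {"tx": 0, "ty": 0, "tz": 0, "rx": 0, "ry": 0, "rz": 0}
    - {"tx": 0, "ty": 0, "tz": 0, "rx": 0, "ry": 0, "rz": 0}

```text
time: 30.5
tool_pos: [500.8, 164.9, 21.4]
tcp_rot: [3.141, 0.001, 0.114]
contact_force: [-4.0, -1.4, -1.5]
grip_width: 27.5
finger_force: 30.0
```

Emit:
carry_out:
  plan:
    - {"tx": 0, "ty": 0, "tz": -0.3, "rx": 0, "ry": 0, "rz": 0}
    - {"tx": 0, "ty": 0, "tz": 0, "rx": 0, "ry": 0, "rz": 0}
    - {"tx": 0, "ty": 0, "tz": 0, "rx": 0, "ry": 0, "rz": 0}
    - {"tx": 0, "ty": 0, "tz": 0, "rx": 0, "ry": 0, "rz": 0}
    - {"tx": 0, "ty": 0, "tz": 20, "rx": 0, "ry": 0, "rz": 0}
    - {"tx": 0, "ty": 0, "tz": 40, "rx": 0, "ry": 0, "rz": 0}
    - {"tx": -25, "ty": -2, "tz": 40, "rx": 0, "ry": 0, "rz": 0}
    - {"tx": -30, "ty": -3, "tz": 35, "rx": 0, "ry": 0, "rz": 0}
    - {"tx": -30, "ty": -3, "tz": 35, "rx": 0, "ry": 0, "rz": 0}
    - {"tx": 0, "ty": 0, "tz": 0, "rx": 0, "ry": 0, "rz": 0}
    - {"tx": 0, "ty": 0, "tz": 0, "rx": 0, "ry": 0, "rz": 0}
  gripper: 0.45

```text
time: 31.6
tool_pos: [416.6, 157.1, 192.3]
tcp_rot: [-3.141, -0.004, 0.114]
contact_force: [-0.2, -0.1, -0.5]
grip_width: 50.6
finger_force: 0.0
```

```bash
python3 - <<'E'
from h import *
o,m,im=look("w10")
bars(m,im,(0,0,640,232))
cv2.imwrite("pics/w10c.png",np.hstack([cv2.resize(im[0:175,270:370],None,fx=3,fy=3),cv2.resize(im[0:175,420:590],None,fx=3,fy=3)][:2])[:600,:800])
u=np.array([.9935,.1140]);O=np.array([466,161.06]);P=lambda x,y,z:[*(O+x*u+y*np.array([-u[1],u[0]])),z]
print(((proj(m,[P(0,0,18),P(0,0,40),P(60,0,40),P(100,0,104)])-[270,0])*3).round(0).tolist())
E
```

```text
31.6 [416.6 157.1 192.3] [-3.141 -0.004  0.114] 50.6
[ 67. 128.] ctr [442.8 432. ] sz [126.2, 127.5] ang -0.844
[504.  59.] ctr [565.1 -14.3] sz [14.2, 35.9] ang -0.763
[480.  25.] ctr [592.2  17.6] sz [22.6, 56.4] ang -0.792
[320.  79.] ctr [519.1 166.4] sz [51.4, 151.3] ang 0.138
[[147.0, 408.0], [148.0, 413.0], [148.0, 224.0], [151.0, 16.0]]
```

View pics/w10c.png

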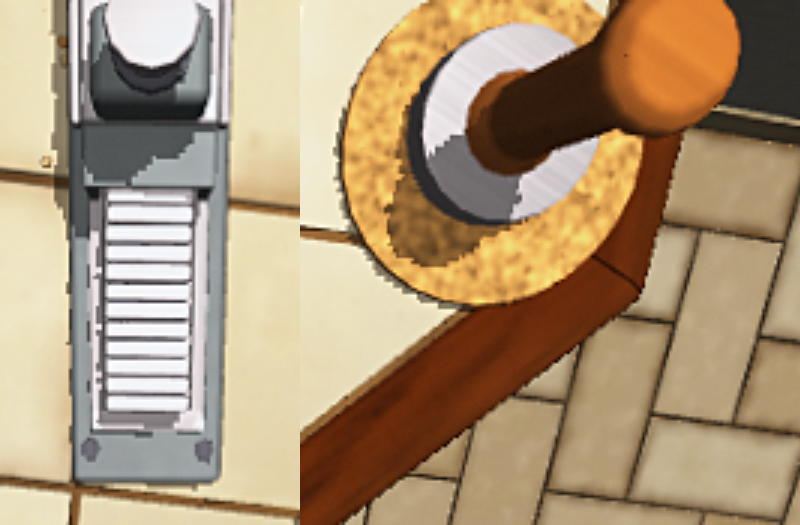

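Emit:
carry_out:
  plan:
    - {"tx": 40, "ty": 4.1, "tz": -5, "rx": 0, "ry": 0, "rz": 0}
    - {"tx": 40, "ty": 4.2, "tz": -5, "rx": 0, "ry": 0, "rz": 0}
    - {"tx": 42, "ty": 4.2, "tz": -5, "rx": 0, "ry": 0, "rz": 0}
    - {"tx": 42, "ty": 4.2, "tz": -5, "rx": 0, "ry": 0, "rz": 0}
    - {"tx": 42, "ty": 4.2, "tz": -15, "rx": 0, "ry": 0, "rz": 0}
    - {"tx": 0, "ty": 0, "tz": -20, "rx": 0, "ry": 0, "rz": 0}
    - {"tx": 0, "ty": 0, "tz": -20, "rx": 0, "ry": 0, "rz": 0}
    - {"tx": 0, "ty": 0, "tz": 0, "rx": 0, "ry": 0, "rz": 0}
    - {"tx": 0, "ty": 0, "tz": 0, "rx": 0, "ry": 0, "rz": 0}
    - {"tx": 0, "ty": 0, "tz": 0, "rx": 0, "ry": 0, "rz": 0}

```text
time: 32.65
tool_pos: [622.8, 177.9, 116.9]
tcp_rot: [-3.142, -0.001, 0.114]
contact_force: [0.9, 0.2, 0.8]
grip_width: 50.8
finger_force: 0.0
```

Emit:
carry_out:
  plan:
    - {"tx": 0.5, "ty": 0.3, "tz": -25, "rx": 0, "ry": 0, "rz": 0}
    - {"tx": 0, "ty": 0, "tz": -20, "rx": 0, "ry": 0, "rz": 0}
    - {"tx": 0, "ty": 0, "tz": -7, "rx": 0, "ry": 0, "rz": 0}
    - {"tx": 0, "ty": 0, "tz": 0, "rx": 0, "ry": 0, "rz": 0}
    - {"tx": 0, "ty": 0, "tz": 0, "rx": 0, "ry": 0, "rz": 0}

```text
time: 33.15
tool_pos: [623.5, 178.3, 65.7]
tcp_rot: [3.142, -0.002, 0.114]
contact_force: [-0.5, 0.6, 0.9]
grip_width: 50.4
finger_force: 0.0
```

Emit:
carry_out:
  plan:
    - {"tx": 0, "ty": 0, "tz": 0, "rx": 0, "ry": 0, "rz": 0}
    - {"tx": 0, "ty": 0, "tz": 0, "rx": 0, "ry": 0, "rz": 0}
    - {"tx": 0, "ty": 0, "tz": 0, "rx": 0, "ry": 0, "rz": 0}
    - {"tx": 0, "ty": 0, "tz": 0, "rx": 0, "ry": 0, "rz": 0}
    - {"tx": 0, "ty": 0, "tz": 0, "rx": 0, "ry": 0, "rz": 0}
    - {"tx": 0, "ty": 0, "tz": 0, "rx": 0, "ry": 0, "rz": 0}
  gripper: 1

```text
time: 33.75
tool_pos: [622.7, 178.3, 64.5]
tcp_rot: [-3.141, -0.0, 0.114]
contact_force: [-0.5, 1.9, 2.3]
grip_width: 20.5
finger_force: 30.0
```

Emit:
carry_out:
  plan:
    - {"tx": -5, "ty": -0.6, "tz": 0, "rx": 0, "ry": 0, "rz": 0}
    - {"tx": -15, "ty": -1.7, "tz": 0, "rx": 0, "ry": 0, "rz": 0}
    - {"tx": -20, "ty": -2.3, "tz": 0, "rx": 0, "ry": 0, "rz": 0}
    - {"tx": -20, "ty": -2.3, "tz": 0, "rx": 0, "ry": 0, "rz": 0}
    - {"tx": -15, "ty": -1.7, "tz": 0, "rx": 0, "ry": 0, "rz": 0}
    - {"tx": -10, "ty": -1.1, "tz": 0, "rx": 0, "ry": 0, "rz": 0}
    - {"tx": -3, "ty": -0.4, "tz": 0, "rx": 0, "ry": 0, "rz": 0}
    - {"tx": 0, "ty": 0, "tz": 0, "rx": 0, "ry": 0, "rz": 0}
    - {"tx": 0, "ty": 0, "tz": 0, "rx": 0, "ry": 0, "rz": 0}
    - {"tx": 0, "ty": 0, "tz": 0, "rx": 0, "ry": 0, "rz": 0}

```text
time: 34.75
tool_pos: [533.9, 168.6, 64.4]
tcp_rot: [-3.141, 0.002, 0.114]
contact_force: [-3.6, 5.2, 4.8]
grip_width: 20.7
finger_force: 30.0
```

Emit:
carry_out:
  plan:
    - {"tx": -3, "ty": -0.3, "tz": 0, "rx": 0, "ry": 0, "rz": 0}
    - {"tx": 0, "ty": 0, "tz": 0, "rx": 0, "ry": 0, "rz": 0}
    - {"tx": 0, "ty": 0, "tz": 0, "rx": 0, "ry": 0, "rz": 0}

```text
time: 35.05
tool_pos: [531.8, 168.4, 64.5]
tcp_rot: [-3.141, -0.0, 0.114]
contact_force: [0.0, 4.8, 2.4]
grip_width: 20.2
finger_force: 30.0
```

Emit:
carry_out:
  plan:
    - {"tx": -2, "ty": -0.3, "tz": 0, "rx": 0, "ry": 0, "rz": 0}
    - {"tx": 0, "ty": 0, "tz": 0, "rx": 0, "ry": 0, "rz": 0}
    - {"tx": 0, "ty": 0, "tz": 0, "rx": 0, "ry": 0, "rz": 0}

```text
time: 35.35
tool_pos: [530.1, 168.2, 64.5]
tcp_rot: [-3.141, -0.001, 0.114]
contact_force: [0.9, 6.1, -0.0]
grip_width: 20.2
finger_force: 30.0
```

Emit:
carry_out:
  plan:
    - {"tx": -1.5, "ty": -0.2, "tz": 0, "rx": 0, "ry": 0, "rz": 0}
    - {"tx": 0, "ty": 0, "tz": 0, "rx": 0, "ry": 0, "rz": 0}
    - {"tx": 0, "ty": 0, "tz": 0, "rx": 0, "ry": 0, "rz": 0}

```text
time: 35.65
tool_pos: [528.7, 168.1, 64.5]
tcp_rot: [-3.14, -0.001, 0.114]
contact_force: [1.2, 5.3, 1.5]
grip_width: 20.6
finger_force: 30.0
```

Emit:
carry_out:
  plan:
    - {"tx": -1.5, "ty": -0.2, "tz": 0, "rx": 0, "ry": 0, "rz": 0}
    - {"tx": 0, "ty": 0, "tz": 0, "rx": 0, "ry": 0, "rz": 0}
    - {"tx": 0, "ty": 0, "tz": 0, "rx": 0, "ry": 0, "rz": 0}

```text
time: 35.95
tool_pos: [528.2, 168.0, 64.6]
tcp_rot: [-3.14, -0.004, 0.114]
contact_force: [3.0, 6.3, -2.2]
grip_width: 20.4
finger_force: 30.0
```

Emit:
carry_out:
  plan:
    - {"tx": -1, "ty": 0, "tz": 0, "rx": 0, "ry": 0, "rz": 0}
    - {"tx": 0, "ty": 0, "tz": 0, "rx": 0, "ry": 0, "rz": 0}
    - {"tx": 0, "ty": 0, "tz": 0, "rx": 0, "ry": 0, "rz": 0}

```text
time: 36.25
tool_pos: [528.2, 168.0, 64.6]
tcp_rot: [-3.14, -0.006, 0.114]
contact_force: [7.8, 6.9, -4.0]
grip_width: 20.2
finger_force: 30.0
```

Emit:
carry_out:
  plan:
    - {"tx": 0.7, "ty": 0, "tz": 0, "rx": 0, "ry": 0, "rz": 0}
    - {"tx": 0, "ty": 0, "tz": 0, "rx": 0, "ry": 0, "rz": 0}
    - {"tx": 0, "ty": 0, "tz": 0, "rx": 0, "ry": 0, "rz": 0}
    - {"tx": 0, "ty": 0, "tz": 20, "rx": 0, "ry": 0, "rz": 0}
    - {"tx": 0, "ty": 0, "tz": 40, "rx": 0, "ry": 0, "rz": 0}
    - {"tx": 0, "ty": 0, "tz": 40, "rx": 0, "ry": 0, "rz": 0}
    - {"tx": -6, "ty": -35, "tz": 30, "rx": 0, "ry": 0, "rz": 0}
    - {"tx": -6, "ty": -45, "tz": 5, "rx": 0, "ry": 0, "rz": 0}
    - {"tx": -6, "ty": -45, "tz": 0, "rx": 0, "ry": 0, "rz": 0}
    - {"tx": -6, "ty": -40, "tz": 0, "rx": 0, "ry": 0, "rz": 0}
    - {"tx": 0, "ty": 0, "tz": 0, "rx": 0, "ry": 0, "rz": 0}
    - {"tx": 0, "ty": 0, "tz": 0, "rx": 0, "ry": 0, "rz": 0}
  gripper: 0.45

```text
time: 37.45
tool_pos: [502.0, 1.3, 199.2]
tcp_rot: [-3.141, 0.001, 0.112]
contact_force: [0.1, 0.1, 0.3]
grip_width: 50.3
finger_force: 0.0
```

```bash
python3 - <<'E'
from h import *
o,m,im=look("w11")
print(proj(m,[[580,-3,99],[577,-6,4],[528,168,79],[473.4,161.7,104]]).round(0).tolist())
E
```

```text
37.45 [502.    1.3 199.2] [-3.141e+00  1.000e-03  1.120e-01] 50.3
[[334.0, 108.0], [331.0, 112.0], [141.0, 146.0], [135.0, 211.0]]
```

View pics/w11.png

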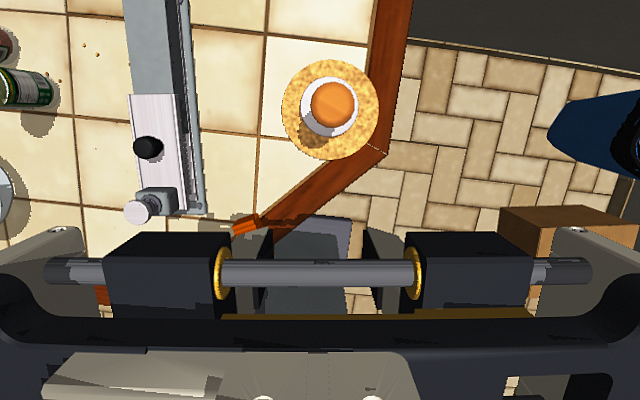

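```bash
python3 - <<'E'
from h import *
import pickle
m=pickle.load(open("w11.pkl","rb"));im=cv2.imread("pics/w11.png")
h=cv2.cvtColor(im,cv2.COLOR_BGR2HSV)[50:165,275:385]
for nm,mk,z in [("knob",(h[...,0]<15)&(h[...,1]>150)&(h[...,2]>150),95),("foot",(h[...,1]<50)&(h[...,2]>140),18)]:
    mk=cv2.morphologyEx(mk.astype(np.uint8)*255,cv2.MORPH_OPEN,np.ones((3,3)))
    c=max(cv2.findContours(mk,0,2)[0],key=cv2.contourArea); (x,y),r=cv2.minEnclosingCircle(c); print(nm,x+275,y+50,r,onz(m,[(x+275,y+50)],z).round(1))
print(onz(m,[(329.5,109.5)],4).round(1),onz(m,[(329,105)],18).round(1))
E
```

```text
knob 332.1283302307129 103.84081268310547 22.028888702392578 [[583.1  -1.7  95. ]]
foot 328.79999923706055 106.0 29.88052749633789 [[583.3  -1.8  18. ]]
[[580.   -3.5   4. ]] [[584.3  -1.9  18. ]]
```

Emit:
carry_out:
  plan:
    - {"tx": 40, "ty": -1.5, "tz": -20, "rx": 0, "ry": 0, "rz": 0}
    - {"tx": 41, "ty": -1.6, "tz": -25, "rx": 0, "ry": 0, "rz": 0}
    - {"tx": 0, "ty": 0, "tz": -25, "rx": 0, "ry": 0, "rz": 0}
    - {"tx": 0, "ty": 0, "tz": 0, "rx": 0, "ry": 0, "rz": 0}
    - {"tx": 0, "ty": 0, "tz": 0, "rx": 0, "ry": 0, "rz": 0}
    - {"tx": 0, "ty": 0, "tz": 0, "rx": 0, "ry": 0, "rz": 0}
  gripper: 0.3

```text
time: 38.1
tool_pos: [583.7, -0.4, 130.9]
tcp_rot: [3.141, -0.002, 0.115]
contact_force: [-0.4, 0.4, 0.2]
grip_width: 64.1
finger_force: 0.0
```

```bash
python3 - <<'E'
from h import *
o,m,im=look("w12")
h=cv2.cvtColor(im,cv2.COLOR_BGR2HSV)
mk=((h[...,0]<15)&(h[...,1]>140)&(h[...,2]>130)).astype(np.uint8)*255
mk[:, :250]=0; mk[:,390:]=0; mk[330:]=0
mk=cv2.morphologyEx(mk,cv2.MORPH_OPEN,np.ones((3,3)))
print(proj(m,[[583,-1.8,99],[583,-1.8,91]]).round())
for c in cv2.findContours(mk,0,2)[0]:
    if cv2.contourArea(c)>100: print(cv2.boundingRect(c),cv2.minEnclosingCircle(c))
E
```

```text
38.1 [ 5.837e+02 -4.000e-01  1.309e+02] [ 3.141e+00 -2.000e-03  1.150e-01] 64.1
[[320. 227.]
 [320. 223.]]
(301, 231, 19, 17) ((310.5, 239.0), 11.672718048095703)
(294, 199, 52, 32) ((319.5, 221.0), 26.19647216796875)
(305, 179, 32, 19) ((320.76470947265625, 191.58824157714844), 16.168006896972656)
```

Emit:
carry_out:
  plan:
    - {"tx": -0.5, "ty": -1, "tz": -25, "rx": 0, "ry": 0, "rz": 0}
    - {"tx": 0, "ty": 0, "tz": -22, "rx": 0, "ry": 0, "rz": 0}
    - {"tx": 0, "ty": 0, "tz": -10, "rx": 0, "ry": 0, "rz": 0}
    - {"tx": 0, "ty": 0, "tz": 0, "rx": 0, "ry": 0, "rz": 0}
    - {"tx": 0, "ty": 0, "tz": 0, "rx": 0, "ry": 0, "rz": 0}

```text
time: 38.65
tool_pos: [583.5, -2.1, 73.5]
tcp_rot: [3.141, -0.002, 0.114]
contact_force: [-0.7, 0.8, 0.1]
grip_width: 64.0
finger_force: 0.0
```

Emit:
carry_out:
  plan:
    - {"tx": 0, "ty": 0, "tz": 0, "rx": 0, "ry": 0, "rz": 0}
    - {"tx": 0, "ty": 0, "tz": 0, "rx": 0, "ry": 0, "rz": 0}
    - {"tx": 0, "ty": 0, "tz": 0, "rx": 0, "ry": 0, "rz": 0}
    - {"tx": 0, "ty": 0, "tz": 0, "rx": 0, "ry": 0, "rz": 0}
    - {"tx": 0, "ty": 0, "tz": 0, "rx": 0, "ry": 0, "rz": 0}
    - {"tx": 0, "ty": 0, "tz": 0, "rx": 0, "ry": 0, "rz": 0}
  gripper: 1

```text
time: 39.25
tool_pos: [583.0, -2.2, 72.6]
tcp_rot: [3.141, -0.001, 0.114]
contact_force: [-0.7, -1.0, 3.2]
grip_width: 35.8
finger_force: 30.0
```

Emit:
carry_out:
  plan:
    - {"tx": 0, "ty": 0, "tz": 5, "rx": 0, "ry": 0, "rz": 0}
    - {"tx": 0, "ty": 0, "tz": 20, "rx": 0, "ry": 0, "rz": 0}
    - {"tx": 0, "ty": 0, "tz": 35, "rx": 0, "ry": 0, "rz": 0}
    - {"tx": 0, "ty": 0, "tz": 35, "rx": 0, "ry": 0, "rz": 0}
    - {"tx": -15, "ty": 24, "tz": 25, "rx": 0, "ry": 0, "rz": 0}
    - {"tx": -22, "ty": 32, "tz": 10, "rx": 0, "ry": 0, "rz": 0}
    - {"tx": -22, "ty": 32, "tz": 0, "rx": 0, "ry": 0, "rz": 0}
    - {"tx": -22, "ty": 32, "tz": 0, "rx": 0, "ry": 0, "rz": 0}
    - {"tx": -17, "ty": 26, "tz": 0, "rx": 0, "ry": 0, "rz": 0}
    - {"tx": -11.5, "ty": 18, "tz": 0, "rx": 0, "ry": 0, "rz": 0}
    - {"tx": 0, "ty": 0, "tz": 0, "rx": 0, "ry": 0, "rz": 0}
    - {"tx": 0, "ty": 0, "tz": 0, "rx": 0, "ry": 0, "rz": 0}

```text
time: 40.45
tool_pos: [473.2, 162.0, 202.2]
tcp_rot: [3.141, 0.0, 0.115]
contact_force: [0.1, 0.1, -3.7]
grip_width: 36.0
finger_force: 30.0
```

Emit:
carry_out:
  plan:
    - {"tx": 0, "ty": 0, "tz": 0, "rx": 0, "ry": 0, "rz": 0}
    - {"tx": 0, "ty": 0, "tz": 0, "rx": 0, "ry": 0, "rz": 0}

```text
time: 40.65
tool_pos: [473.8, 161.1, 202.0]
tcp_rot: [3.141, 0.0, 0.113]
contact_force: [0.4, 0.3, -3.1]
grip_width: 36.3
finger_force: 30.0
```

Emit:
carry_out:
  plan:
    - {"tx": 0, "ty": 0, "tz": -12, "rx": 0, "ry": 0, "rz": 0}
    - {"tx": 0, "ty": 0, "tz": -12, "rx": 0, "ry": 0, "rz": 0}
    - {"tx": 0, "ty": 0, "tz": -3, "rx": 0, "ry": 0, "rz": 0}
    - {"tx": 0, "ty": 0, "tz": 0, "rx": 0, "ry": 0, "rz": 0}
    - {"tx": 0, "ty": 0, "tz": 0, "rx": 0, "ry": 0, "rz": 0}

```text
time: 41.15
tool_pos: [473.8, 161.7, 175.7]
tcp_rot: [3.142, -0.001, 0.114]
contact_force: [-0.3, 0.6, -2.6]
grip_width: 35.9
finger_force: 30.0
```

Emit:
carry_out:
  plan:
    - {"tx": 0, "ty": 0, "tz": -4, "rx": 0, "ry": 0, "rz": 0}
    - {"tx": 0, "ty": 0, "tz": -4, "rx": 0, "ry": 0, "rz": 0}
    - {"tx": 0, "ty": 0, "tz": 0, "rx": 0, "ry": 0, "rz": 0}
    - {"tx": 0, "ty": 0, "tz": 0, "rx": 0, "ry": 0, "rz": 0}

```text
time: 41.55
tool_pos: [473.8, 162.0, 167.8]
tcp_rot: [3.141, -0.001, 0.114]
contact_force: [1.2, -0.9, 1.0]
grip_width: 36.1
finger_force: 30.0
```

Emit:
carry_out:
  plan:
    - {"tx": 0, "ty": 0, "tz": -4, "rx": 0, "ry": 0, "rz": 0}
    - {"tx": 0, "ty": 0, "tz": -2.5, "rx": 0, "ry": 0, "rz": 0}
    - {"tx": 0, "ty": 0, "tz": 0, "rx": 0, "ry": 0, "rz": 0}
    - {"tx": 0, "ty": 0, "tz": 0, "rx": 0, "ry": 0, "rz": 0}

```text
time: 41.95
tool_pos: [473.6, 161.9, 161.0]
tcp_rot: [3.141, -0.001, 0.114]
contact_force: [0.3, -0.9, 4.7]
grip_width: 36.0
finger_force: 30.0
```

Emit:
carry_out:
  plan:
    - {"tx": 0, "ty": 0, "tz": -1.5, "rx": 0, "ry": 0, "rz": 0}
    - {"tx": 0, "ty": 0, "tz": 0, "rx": 0, "ry": 0, "rz": 0}
    - {"tx": 0, "ty": 0, "tz": 0, "rx": 0, "ry": 0, "rz": 0}

```text
time: 42.25
tool_pos: [473.7, 162.0, 159.6]
tcp_rot: [3.142, -0.001, 0.114]
contact_force: [-0.1, -0.3, 5.4]
grip_width: 36.0
finger_force: 30.0
```

Emit:
carry_out:
  plan:
    - {"tx": 0, "ty": 0, "tz": -1, "rx": 0, "ry": 0, "rz": 0}
    - {"tx": 0, "ty": 0, "tz": 0, "rx": 0, "ry": 0, "rz": 0}
    - {"tx": 0, "ty": 0, "tz": 0, "rx": 0, "ry": 0, "rz": 0}

```text
time: 42.55
tool_pos: [474.3, 162.1, 159.4]
tcp_rot: [-3.142, -0.003, 0.114]
contact_force: [0.8, -0.7, 10.3]
grip_width: 36.0
finger_force: 30.0
```

Emit:
carry_out:
  plan:
    - {"tx": 0, "ty": 0, "tz": 10, "rx": 0, "ry": 0, "rz": 0}
    - {"tx": 0, "ty": 0, "tz": 15, "rx": 0, "ry": 0, "rz": 0}
    - {"tx": 0, "ty": 0, "tz": 5, "rx": 0, "ry": 0, "rz": 0}
    - {"tx": 0, "ty": 0, "tz": 0, "rx": 0, "ry": 0, "rz": 0}
    - {"tx": 0, "ty": 0, "tz": 0, "rx": 0, "ry": 0, "rz": 0}
    - {"tx": 0, "ty": 0, "tz": 0, "rx": 0, "ry": 0, "rz": 0}

```text
time: 43.15
tool_pos: [472.7, 161.8, 187.3]
tcp_rot: [3.141, 0.002, 0.114]
contact_force: [-0.1, -0.1, -3.6]
grip_width: 35.9
finger_force: 30.0
```

Emit:
carry_out:
  plan:
    - {"tx": 0, "ty": 0, "tz": -10, "rx": 0, "ry": 0, "rz": 0}
    - {"tx": 0, "ty": 0, "tz": -8, "rx": 0, "ry": 0, "rz": 0}
    - {"tx": 0, "ty": 0, "tz": -6, "rx": 0, "ry": 0, "rz": 0}
    - {"tx": 0, "ty": 0, "tz": -4, "rx": 0, "ry": 0, "rz": 0}
    - {"tx": 0, "ty": 0, "tz": -2, "rx": 0, "ry": 0, "rz": 0}
    - {"tx": 0, "ty": 0, "tz": 0, "rx": 0, "ry": 0, "rz": 0}
    - {"tx": 0, "ty": 0, "tz": 0, "rx": 0, "ry": 0, "rz": 0}
    - {"tx": 0, "ty": 0, "tz": 0, "rx": 0, "ry": 0, "rz": 0}

```text
time: 43.95
tool_pos: [474.3, 162.1, 159.4]
tcp_rot: [-3.142, -0.003, 0.114]
contact_force: [-0.3, -0.8, 8.7]
grip_width: 35.9
finger_force: 30.0
```

Emit:
carry_out:
  plan:
    - {"tx": 0, "ty": 0, "tz": 10, "rx": 0, "ry": 0, "rz": 0}
    - {"tx": 0, "ty": 0, "tz": 20, "rx": 0, "ry": 0, "rz": 0}
    - {"tx": 0, "ty": 0, "tz": 14, "rx": 0, "ry": 0, "rz": 0}
    - {"tx": 12, "ty": -18, "tz": 0, "rx": 0, "ry": 0, "rz": 0}
    - {"tx": 22, "ty": -34, "tz": 0, "rx": 0, "ry": 0, "rz": 0}
    - {"tx": 22, "ty": -34, "tz": 0, "rx": 0, "ry": 0, "rz": 0}
    - {"tx": 22, "ty": -34, "tz": 0, "rx": 0, "ry": 0, "rz": 0}
    - {"tx": 18, "ty": -30, "tz": 0, "rx": 0, "ry": 0, "rz": 0}
    - {"tx": 10.5, "ty": -15.5, "tz": 0, "rx": 0, "ry": 0, "rz": 0}
    - {"tx": 0, "ty": 0, "tz": 0, "rx": 0, "ry": 0, "rz": 0}
    - {"tx": 0, "ty": 0, "tz": 0, "rx": 0, "ry": 0, "rz": 0}
    - {"tx": 0, "ty": 0, "tz": 0, "rx": 0, "ry": 0, "rz": 0}

```text
time: 45.15
tool_pos: [579.0, -2.6, 202.0]
tcp_rot: [-3.141, 0.001, 0.115]
contact_force: [0.6, -0.0, -3.4]
grip_width: 35.9
finger_force: 30.0
```

Emit:
carry_out:
  plan:
    - {"tx": 0, "ty": 0, "tz": -20, "rx": 0, "ry": 0, "rz": 0}
    - {"tx": 0, "ty": 0, "tz": -35, "rx": 0, "ry": 0, "rz": 0}
    - {"tx": 0, "ty": 0, "tz": -30, "rx": 0, "ry": 0, "rz": 0}
    - {"tx": 0, "ty": 0, "tz": -20, "rx": 0, "ry": 0, "rz": 0}
    - {"tx": 0, "ty": 0, "tz": -10, "rx": 0, "ry": 0, "rz": 0}
    - {"tx": 0, "ty": 0, "tz": 0, "rx": 0, "ry": 0, "rz": 0}
    - {"tx": 0, "ty": 0, "tz": 0, "rx": 0, "ry": 0, "rz": 0}
    - {"tx": 0, "ty": 0, "tz": 0, "rx": 0, "ry": 0, "rz": 0}

```text
time: 45.95
tool_pos: [580.7, -3.5, 88.8]
tcp_rot: [3.141, -0.003, 0.114]
contact_force: [-0.1, 0.2, -3.3]
grip_width: 36.1
finger_force: 30.0
```

Emit:
carry_out:
  plan:
    - {"tx": 0, "ty": 0, "tz": -8, "rx": 0, "ry": 0, "rz": 0}
    - {"tx": 0, "ty": 0, "tz": -5, "rx": 0, "ry": 0, "rz": 0}
    - {"tx": 0, "ty": 0, "tz": 0, "rx": 0, "ry": 0, "rz": 0}
    - {"tx": 0, "ty": 0, "tz": 0, "rx": 0, "ry": 0, "rz": 0}
    - {"tx": 0, "ty": 0, "tz": 0, "rx": 0, "ry": 0, "rz": 0}

```text
time: 46.45
tool_pos: [580.0, -3.6, 74.3]
tcp_rot: [3.141, -0.0, 0.114]
contact_force: [-0.3, -1.6, -2.4]
grip_width: 36.1
finger_force: 30.0
```

Emit:
carry_out:
  plan:
    - {"tx": 0, "ty": 0, "tz": -1.5, "rx": 0, "ry": 0, "rz": 0}
    - {"tx": 0, "ty": 0, "tz": 0, "rx": 0, "ry": 0, "rz": 0}
    - {"tx": 0, "ty": 0, "tz": 0, "rx": 0, "ry": 0, "rz": 0}

```text
time: 46.75
tool_pos: [579.8, -3.6, 72.7]
tcp_rot: [3.142, 0.0, 0.114]
contact_force: [0.1, 0.2, -3.4]
grip_width: 36.4
finger_force: 30.0
```

Emit:
carry_out:
  plan:
    - {"tx": 0, "ty": 0, "tz": -0.6, "rx": 0, "ry": 0, "rz": 0}
    - {"tx": 0, "ty": 0, "tz": 0, "rx": 0, "ry": 0, "rz": 0}
    - {"tx": 0, "ty": 0, "tz": 0, "rx": 0, "ry": 0, "rz": 0}

```text
time: 47.05
tool_pos: [579.9, -3.6, 72.6]
tcp_rot: [3.141, -0.0, 0.114]
contact_force: [-1.4, 0.5, 2.8]
grip_width: 35.8
finger_force: 30.0
```

Contact with the mat. Release, rise straight up, and check numerically.

Emit:
carry_out:
  plan:
    - {"tx": 0, "ty": 0, "tz": 0, "rx": 0, "ry": 0, "rz": 0}
    - {"tx": 0, "ty": 0, "tz": 0, "rx": 0, "ry": 0, "rz": 0}
    - {"tx": 0, "ty": 0, "tz": 0, "rx": 0, "ry": 0, "rz": 0}
    - {"tx": 0, "ty": 0, "tz": 0, "rx": 0, "ry": 0, "rz": 0}
    - {"tx": 0, "ty": 0, "tz": 15, "rx": 0, "ry": 0, "rz": 0}
    - {"tx": 0, "ty": 0, "tz": 35, "rx": 0, "ry": 0, "rz": 0}
    - {"tx": 0, "ty": 0, "tz": 40, "rx": 0, "ry": 0, "rz": 0}
    - {"tx": -35, "ty": 2, "tz": 30, "rx": 0, "ry": 0, "rz": 0}
    - {"tx": -42, "ty": 3, "tz": 8, "rx": 0, "ry": 0, "rz": 0}
    - {"tx": 0, "ty": 0, "tz": 0, "rx": 0, "ry": 0, "rz": 0}
    - {"tx": 0, "ty": 0, "tz": 0, "rx": 0, "ry": 0, "rz": 0}
    - {"tx": 0, "ty": 0, "tz": 0, "rx": 0, "ry": 0, "rz": 0}
  gripper: 0.3

```text
time: 48.25
tool_pos: [503.6, 1.3, 200.1]
tcp_rot: [3.141, -0.001, 0.114]
contact_force: [0.6, -0.3, -0.4]
grip_width: 64.3
finger_force: 0.0
```

```bash
python3 - <<'E'
from h import *
o,m,im=look("w13")
h=cv2.cvtColor(im,cv2.COLOR_BGR2HSV)[50:165,275:385]
for nm,mk,z in [("knob",(h[...,0]<15)&(h[...,1]>150)&(h[...,2]>150),95),("foot",(h[...,1]<50)&(h[...,2]>140),18),("mat",(h[...,0]>13)&(h[...,0]<28)&(h[...,1]>90)&(h[...,2]>100),4)]:
    mk=cv2.morphologyEx(mk.astype(np.uint8)*255,cv2.MORPH_OPEN,np.ones((3,3)))
    c=max(cv2.findContours(mk,0,2)[0],key=cv2.contourArea); (x,y),r=cv2.minEnclosingCircle(c); print(nm,x+275,y+50,r,onz(m,[(x+275,y+50)],z).round(1))
# rail / pin vs. w11 (rail shut): same-scene check from fixed cams, bowl+jars unchanged
from plant import bot
a=cv2.imread("pics/scene0.png");b=bot.capture("scene")[...,::-1].copy();cv2.imwrite("pics/scene_end.png",b)
d=cv2.absdiff(a,b).max(2); d=cv2.medianBlur(d,3)
for c in cv2.findContours((d>50).astype(np.uint8),0,2)[0]:
    if cv2.contourArea(c)>12: print(cv2.boundingRect(c),cv2.contourArea(c))
E
```

```text
48.25 [503.6   1.3 200.1] [ 3.141e+00 -1.000e-03  1.140e-01] 64.3
knob 333.3229179382324 110.19791793823242 21.62227439880371 [[579.9  -3.2  95. ]]
foot 320.0 93.5 62.588035583496094 [[596.9   9.2  18. ]]
mat 336.09798431396484 101.30259323120117 61.49239730834961 [[591.6  -9.7   4. ]]
(406, 375, 20, 25) 220.5
(586, 324, 7, 7) 21.0
(506, 286, 11, 9) 59.5
(344, 225, 17, 28) 179.0
(296, 221, 20, 20) 182.0
(359, 218, 22, 19) 157.5
(545, 213, 23, 29) 269.0
(499, 204, 6, 8) 25.5
(450, 202, 101, 150) 5787.0
(332, 202, 22, 17) 140.0
(576, 201, 54, 122) 2252.0
(389, 191, 26, 34) 366.0
(467, 183, 17, 17) 152.5
(402, 181, 20, 12) 121.0
(465, 178, 10, 6) 16.5
(357, 176, 27, 16) 76.0
(517, 171, 44, 41) 1109.0
(368, 167, 14, 14) 39.5
(364, 164, 4, 11) 20.5
(359, 161, 6, 10) 20.5
(501, 154, 33, 11) 78.0
(473, 145, 50, 42) 935.0
(537, 129, 11, 17) 83.5
(394, 88, 38, 24) 220.5
(431, 80, 23, 15) 86.5
(407, 60, 38, 17) 223.0
(418, 53, 28, 9) 70.5
(490, 24, 62, 12) 324.5
(476, 21, 9, 8) 22.0
(478, 0, 44, 25) 762.5
(436, 0, 11, 7) 32.5
(411, 0, 24, 27) 363.5
```

```bash
python3 - <<'E'
from h import *
import pickle
for n in ("w11","w13"):
    im=cv2.imread(f"pics/{n}.png");m=pickle.load(open(n+".pkl","rb"))
    mk=np.zeros(im.shape[:2],np.uint8); mk[120:175,130:180]=(im.max(2)<50)[120:175,130:180]*255
    c=max(cv2.findContours(mk,0,2)[0],key=cv2.contourArea);(x,y),r=cv2.minEnclosingCircle(c)
    g=np.zeros(im.shape[:2],np.uint8); g[190:228,118:160]=(im.min(2)>190)[190:228,118:160]*255
    d=max(cv2.findContours(g,0,2)[0],key=cv2.contourArea);p,q=cv2.minEnclosingCircle(d)
    print(n,(x,y),r,onz(m,[(x,y)],76).round(1),p,q,onz(m,[p],104).round(1))
E
```

```text
w11 (147.5, 146.0) 14.8071928024292 [[527.9 163.8  76. ]] (138.5, 219.5) 21.8289794921875 [[465.5 159.  104. ]]
w13 (148.3275909423828, 147.5) 14.748984336853027 [[527.9 163.5  76. ]] (138.5, 220.0) 21.66227912902832 [[466.1 159.3 104. ]]
```

The rail has not moved and the pin is back up at its starting height, so I'm handing in.

```bash
python3 -c "
from plant import bot
print(bot.close_job())"
```

```text
the job is handed in; nothing more can be done
None
```

I handed the job in at about 48 s: the runner is in the bowl, all three clip bars are loaded, the rail is shut, the pin took two full blows and sprang back, and the pounder stands upright on its mat. The hand-in gave no verdict, and the pictures showed the jars, potato and bowl still in place.

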